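Knife-edge balance check of stirrer rotor arms

ROBOT

A 7-joint arm with a two-finger parallel gripper is mounted at the origin on the work surface. World frame = base frame: x ahead of the robot, y to its left, z up, the work surface at z = 0. Lengths are in m, angles in rad, forces in N, time in s.
With the tool pointing down it reaches from about 0.4 to 0.85 m from the base axis. Payload 10.4 kg.
Tool frame: the origin (TCP) lies at the very end of the fingers, on their centre line; the grasp point (between the pads) lies 19 mm behind it (grip_point_offset is the distance from the TCP to the grasp point, in m); z points along the fingers, y is the line along which they close (so a half turn about z gives the same grasp; the last joint's range is limited). The gripper opens to 87 mm and grips with 3 to 60 N. Pads are 19 mm wide; open, the fingers measure 117 mm over their backs; the gripper's body (75 mm by 190 mm) begins 51 mm behind the grasp point.
Start: joints at [1.227, 0.332, -0.065, 1.46, 0.022, 1.35, -0.088], TCP at [0.197, -0.593, 0.223] pointing down, gripper open.
Joint ranges: [-2.6, 2.6], [-0.5, 2.12], [-1.47, 1.34], [0.16, 2.42], [-1.27, 4.41], [0.06, 2.06], [-2.6, 2.6]. Speed limits (rad/s): [2.22, 2.22, 2.79, 2.79, 3.14, 3.14, 3.14].

INTERFACE

Orientations are given as a unit quaternion [x, y, z, w].
In Python, from bench import * gives the robot as it stands.
- The arm moves only by the tool play_rows, never from a script. Its argument "increments" is text: rows parted by semicolons, each of 7 numbers parted by spaces: the turn, a rotation vector about the tool's x, y, z in rad, then the shift along the tool's x, y, z in m, then the opening, from 0 (shut) to 1 (fully open). A call has 1 to 8 rows; each row is the pose to reach, as a shift and turn from the pose commanded when the call began, along the tool's axes at that moment; what a row does not reach only later rows make up. A row lasts 1/10 s, in which the tool goes at most 50 mm and 8.59 degrees, less where a joint would pass 70% of its speed; a pose out of reach is approached as far as the arm can. A call with a gripper value outside its range is refused whole. The fingers move at their own pace and stop on an object; "grip_force" is the grip in N (left out, the last holds). Time passes only in rows, so rows that repeat a pose let the fingers close. It gives the time, the measured TCP pose, the force, the opening and the grip force at its end, in the units of the state.
- read_state(): the state, without advancing time (a new reading comes with each control period).
- camera(name): name is "scene" or "side" or "wrist"; returns a dict with "color" (480x640x3 uint8, red, green, blue), "fx", "fy", "cx", "cy" (pixels), "camera_from_world" (4x4, takes a point from world to camera coordinates); the wrist camera has in their place "mount" (4x4, takes a point from camera to tool coordinates, whose origin is the TCP and whose axes are the flange's). Camera axes: x right, y down, z forward; pixel columns grow to the right and rows downward; lengths in m; the calibration is good to about 2 mm. A picture is of the moment at which its call begins: read the wrist's pose just before it. There is no depth.
- close_job(): hands the job in; it is judged then, once.
The state is a dict: "time": time; "joint_positions": joint angles; "joint_vel": joint speeds; "joint_torque": joint torques, N m; "ee_pos": TCP position; "eef_rot": TCP orientation; "ft_force": force on the tool from outside, world axes, zero at the start; "torque": the same for the moment, N m; "width": finger opening in m; "grip_force": force on a finger pad.
Only numpy, scipy, OpenCV 4.12 (cv2) and the standard library are available. Lean on these libraries where they do the work, as an engineer would, in place of code of your own. Each camera call takes 0.05 s, during which the arm holds its last target. There are 200 camera calls.

TASK

Swing the rack's hold-down bar up and fully back, then, going from the robot's left to its right, slide each stirrer rotor arm out from under the lip, set it gently by its notch on the knife edge and let go for a moment to see whether it stays level. Put every arm that tips into the steel tray and every arm that balances back in the rack, standing in a slot and slid fully home under the lip; when all are checked, swing the hold-down bar down again over the rack. Leave the flask, cup, jar and spanner alone.

Things in the scene. Friction and masses are not known exactly. Their poses are not given: they have to be found in the camera images.
- rack: Fixed rack, black deck 185 (x) x 290 (y) x 8 mm. Origin: bench level, below the middle of an arm that is home; x points to the rack's back (away from the robot), y to the robot's left. Grey ribs 6 mm high along x make four slots 41 mm wide at y = +97.5, +32.5, -32.5, -97.5 mm. An arm is home at x = -3 to 3 mm, its origin 44 mm above the bench. Deck front edge x = -105 mm.
- rack_lip (a point): Middle of the front edge of the rack's steel lip (x = +48 mm of the rack; underside 49, top 53 mm above bench), carried by the stop wall (face x = +65 mm). It covers the far end (last 14 mm) of each arm that is home, 3 mm above its crossbar: slide an arm about 25 mm towards the robot before lifting it, and set it down that far forward before sliding it home.
- hold_bar (a joint): Hinge of the rack's hold-down bar, rad: 0 closed (bar level, 3 mm above the crossbars of the arms), 2.0 fully open (leaning back beyond upright). Stiff: it stays where it is left; 2 to 4 N at the bar moves it.
- bar_grip (a point): Middle of the hold-down bar (round, 12 mm thick, 300 mm long along the rack's y, black sleeve in the middle), 130 mm from the hinge axis. Closed it is at x = -45 mm of the rack, 55 mm above the bench, between slots two and three, with room for one finger in front and one behind; it can turn in the grip. Opening it goes up and away from the robot.
- bar_hinge (a point): Middle of the hinge axis of the hold-down bar (axis along the rack's y), at x = +85 mm of the rack, 55 mm above the bench.
- knife_edge (a point): Middle of the knife edge, 62 mm above the bench; the edge is 44 mm long along this frame's y, 3 mm thick, top rounded. Set an arm on with its notch over the edge, its long axis along this x, its origin about 0.6 mm above this point. A true arm stays nearly level (within 8 degrees); an off-weight one tips about 20 degrees until a foot meets the base plate, and stays so in the notch.
- knife_stand: Fixed stand (white base, steel blade) of the knife edge, base plate 150 (x) x 56 x 8 mm; origin at bench level under the middle of the edge, axes as the edge.
- reject_tray: Loose open steel tray, 170 (x) x 215 (y) x 30 mm high, wall and floor 4 mm, 0.6 kg; origin under the middle of its floor. Up to four arms fit side by side along its x.
- flask: Conical glass flask, 76 mm across, 110 mm high; bystander, leave alone. Origin at its foot.
- steel_cup: Open steel cup, 64 mm across, 70 mm high; bystander, leave alone. Origin at its foot.
- reagent_jar: Amber jar, 60 mm across, 85 mm high, not always there; bystander, leave alone. Origin at its foot.
- spanner: Small steel spanner 140 mm long lying on the bench, not always there; bystander, leave alone.
- rotor_a: Rotor arm, 0.28 kg: crossbar 124 (its x) x 16 x 10 mm, a steel foot (24 mm diameter, 28 mm tall) under each end 50 mm from the middle, and on top of the middle a hub 22 (x) x 20 (y) x 28 mm to grip. Origin: apex of the V notch under the hub, 36 mm above the soles of the feet; z up when standing. Starts in the slot leftmost (robot's left); only one or none of rotor_a, _b is present.
- rotor_b: Rotor arm of the same shape as rotor_a. Its notch (90 degrees, 16 mm wide, 8 mm deep) crosses the underside along y; bar top is 2 mm, hub top 30 mm above the origin. In some arms one foot is heavier, with no outward sign, so the weight lies about 15 mm off the middle. Starts in the slot leftmost (robot's left); only one or none of rotor_a, _b is present.
- rotor_c: Rotor arm of the same shape as rotor_a; outwardly all are alike. Starts in the slot second from the robot's left; only one or none of rotor_c, _d is present.
- rotor_d: Rotor arm of the same shape as rotor_a; outwardly all are alike. Starts in the slot second from the robot's left; only one or none of rotor_c, _d is present.
- rotor_e: Rotor arm of the same shape as rotor_a; outwardly all are alike. Starts in the slot third from the robot's left; only one or none of rotor_e, _f is present.
- rotor_f: Rotor arm of the same shape as rotor_a; outwardly all are alike. Starts in the slot third from the robot's left; only one or none of rotor_e, _f is present.
- rotor_g: Rotor arm of the same shape as rotor_a; outwardly all are alike. Starts in the slot rightmost; only one or none of rotor_g, _h is present.
- rotor_h: Rotor arm of the same shape as rotor_a; outwardly all are alike. Starts in the slot rightmost; only one or none of rotor_g, _h is present.
Mind the look-alikes: they are no part of the job. Leave any purple or yellow look-alike of the rotor_f alone.

How it is judged:
On the way, in this order (a step that is already met when the one before it is completed fails the run):
1. the hold-down bar is swung up and back, past upright (value of joint hold_bar above 1.6 rad), for 0.2 s.
2. the leftmost arm (by start place, robot's left; skipped if that slot began empty) rests by itself on the knife edge, notch on the edge, fingers off it, for half a second (((distance between rotor_a and knife_edge below 0.008 m and contact force between the fingers and rotor_a below 0.1 N and linear speed of rotor_a below 0.03 m/s and angular speed of rotor_a below 0.3 rad/s) or (distance between rotor_b and knife_edge below 0.008 m and contact force between the fingers and rotor_b below 0.1 N and linear speed of rotor_b below 0.03 m/s and angular speed of rotor_b below 0.3 rad/s))), for 0.5 s.
3. the arm from the second slot (by start place, robot's left; skipped if that slot began empty) rests by itself on the knife edge, notch on the edge, fingers off it, for half a second (((distance between rotor_c and knife_edge below 0.008 m and contact force between the fingers and rotor_c below 0.1 N and linear speed of rotor_c below 0.03 m/s and angular speed of rotor_c below 0.3 rad/s) or (distance between rotor_d and knife_edge below 0.008 m and contact force between the fingers and rotor_d below 0.1 N and linear speed of rotor_d below 0.03 m/s and angular speed of rotor_d below 0.3 rad/s))), for 0.5 s.
4. the arm from the third slot (by start place, robot's left; skipped if that slot began empty) rests by itself on the knife edge, notch on the edge, fingers off it, for half a second (((distance between rotor_e and knife_edge below 0.008 m and contact force between the fingers and rotor_e below 0.1 N and linear speed of rotor_e below 0.03 m/s and angular speed of rotor_e below 0.3 rad/s) or (distance between rotor_f and knife_edge below 0.008 m and contact force between the fingers and rotor_f below 0.1 N and linear speed of rotor_f below 0.03 m/s and angular speed of rotor_f below 0.3 rad/s))), for 0.5 s.
5. the rightmost arm (by start place, robot's left; skipped if that slot began empty) rests by itself on the knife edge, notch on the edge, fingers off it, for half a second (((distance between rotor_g and knife_edge below 0.008 m and contact force between the fingers and rotor_g below 0.1 N and linear speed of rotor_g below 0.03 m/s and angular speed of rotor_g below 0.3 rad/s) or (distance between rotor_h and knife_edge below 0.008 m and contact force between the fingers and rotor_h below 0.1 N and linear speed of rotor_h below 0.03 m/s and angular speed of rotor_h below 0.3 rad/s))), for 0.5 s.
At the end, for the whole second after the job is handed in: The hold-down bar is down (below 0.15 rad); every balanced arm stands upright on the rack's deck, along the rack within 0.25 rad, fully home (origin at x -12 to +8 mm in the rack's frame); every off-weight arm lies within the walls of the upright steel tray; all at rest (value of joint hold_bar below 0.15 rad and angle between reject_tray's own z axis and vertical below 0.15 rad and x of rotor_a in the frame of rack between -0.012 and 0.008 m and y of rotor_a in the frame of rack between -0.13 and 0.13 m and z of rotor_a in the frame of rack between 0.038 and 0.051 m and angle between each of rotor_a, rotor_d, rotor_f, rotor_g's own z axis and vertical below 0.1 rad and angle between the x axis of each of rotor_a, rotor_d, rotor_f, rotor_g and the x axis of rack, either way round below 0.25 rad and linear speed of each of rotor_a, rotor_d, rotor_f, rotor_g, rotor_b, rotor_c, rotor_e, rotor_h below 0.02 m/s and x of rotor_d in the frame of rack between -0.012 and 0.008 m and y of rotor_d in the frame of rack between -0.13 and 0.13 m and z of rotor_d in the frame of rack between 0.038 and 0.051 m and x of rotor_f in the frame of rack between -0.012 and 0.008 m and y of rotor_f in the frame of rack between -0.13 and 0.13 m and z of rotor_f in the frame of rack between 0.038 and 0.051 m and x of rotor_g in the frame of rack between -0.012 and 0.008 m and y of rotor_g in the frame of rack between -0.13 and 0.13 m and z of rotor_g in the frame of rack between 0.038 and 0.051 m and x of rotor_b in the frame of reject_tray between -0.08 and 0.08 m and y of rotor_b in the frame of reject_tray between -0.102 and 0.102 m and z of rotor_b in the frame of reject_tray between 0 and 0.1 m and x of rotor_c in the frame of reject_tray between -0.08 and 0.08 m and y of rotor_c in the frame of reject_tray between -0.102 and 0.102 m and z of rotor_c in the frame of reject_tray between 0 and 0.1 m and x of rotor_e in the frame of reject_tray between -0.08 and 0.08 m and y of rotor_e in the frame of reject_tray between -0.102 and 0.102 m and z of rotor_e in the frame of reject_tray between 0 and 0.1 m and x of rotor_h in the frame of reject_tray between -0.08 and 0.08 m and y of rotor_h in the frame of reject_tray between -0.102 and 0.102 m and z of rotor_h in the frame of reject_tray between 0 and 0.1 m); the robot touches nothing.
It fails at once if flask, cup, jar or spanner moved more than 30 mm (distance of any of flask, steel_cup, reagent_jar, spanner from where it was at the start of the episode above 0.03 m).
It fails at once if the knife stand is struck or pressed with more than 40 N (arms are to be set on gently) (contact force between knife_stand and rotor_a above 40 N or contact force between knife_stand and rotor_b above 40 N or contact force between knife_stand and rotor_c above 40 N or contact force between knife_stand and rotor_d above 40 N or contact force between knife_stand and rotor_e above 40 N or contact force between knife_stand and rotor_f above 40 N or contact force between knife_stand and rotor_g above 40 N or contact force between knife_stand and rotor_h above 40 N).
Of rotor_a, rotor_b only 1 to 1 are there at a start; the rules pass over those that are not, and their reading is None.
Of rotor_c, rotor_d, spanner only 1 to 1 are there at a start; the rules pass over those that are not, and their reading is None.
Of rotor_e, rotor_f only 1 to 1 are there at a start; the rules pass over those that are not, and their reading is None.
Of rotor_g, rotor_h, reagent_jar only 1 to 1 are there at a start; the rules pass over those that are not, and their reading is None.
At some moment in a run one of reject_tray may be knocked a few centimetres aside while the robot is not near it.
It also fails if it takes over 210 s, if anything falls off the work surface, if the arm or the gripper's body presses on something with over 40 N, if the wrist force passes 120 N, or if a joint passes its speed limit or range.

## Working session

There is one attempt and no reset: what is moved stays moved. The work goes in short steps, Python scripts to look and compute and a tool call to move; the robot and the scene stay as the last step left them, time stands still between calls to the robot, and variables do not carry over. Pictures are saved under pics/ and viewed, at most 14 in all, crops included, and the job is handed in when it is done.

Besides the shell and the picture viewer there is one more tool, called in YAML: its name, and indented under it one key for each argument. play_rows: Moves the arm, as the interface text tells. Its arguments: {"type":"object","properties":{"increments":{"type":"string"},"grip_force":{"type":"number"}},"required":["increments"]}

```bash
ls; mkdir -p pics; cat > h.py <<'E'
from bench import *
import numpy as np, cv2
from scipy.spatial.transform import Rotation as R
def snap(name,fn=None):
    s=read_state(); c=camera(name)
    if fn: cv2.imwrite('pics/'+fn,cv2.cvtColor(c['color'],cv2.COLOR_RGB2BGR))
    if name=='wrist':
        T=np.eye(4);T[:3,:3]=R.from_quat(s['eef_rot']).as_matrix();T[:3,3]=s['ee_pos']
        c['wfc']=T@np.array(c['mount'])
    else: c['wfc']=np.linalg.inv(np.array(c['camera_from_world']))
    return c
def ray(c,u,v):
    d=c['wfc'][:3,:3]@np.array([(u-c['cx'])/c['fx'],(v-c['cy'])/c['fy'],1]); return c['wfc'][:3,3],d
def plane(c,u,v,z):
    o,d=ray(c,u,v); return o+d*(z-o[2])/d[2]
def tri(c1,p1,c2,p2):
    A=np.zeros((3,3));b=np.zeros(3)
    for c,p in((c1,p1),(c2,p2)):
        o,d=ray(c,*p);d=d/np.linalg.norm(d);M=np.eye(3)-np.outer(d,d);A+=M;b+=M@o
    return np.linalg.solve(A,b)
def proj(c,P):
    p=np.linalg.inv(c['wfc'])@np.append(P,1); return np.array([c['fx']*p[0]/p[2]+c['cx'],c['fy']*p[1]/p[2]+c['cy']])
E
python3 - <<'E'
from h import *
np.set_printoptions(precision=4,suppress=True)
s=read_state();print(s)
for n in('scene','side','wrist'):
    c=snap(n,n+'0.png');print(n,c['fx'],c['wfc'])
E
```

```text
pics
{'time': 0.0, 'joint_positions': array([ 1.2274,  0.3329, -0.0646,  1.4609,  0.0216,  1.3499, -0.0885]), 'joint_vel': array([-0.0011,  0.0018, -0.0004, -0.0002,  0.0004, -0.0003, -0.002 ]), 'joint_torque': array([  0.0006, -62.3254,   0.0246, -38.9883,  -0.0615,   0.0402,
         0.0001]), 'ee_pos': array([ 0.1969, -0.5927,  0.2217]), 'eef_rot': array([ 0.9872,  0.1597, -0.0001, -0.0007]), 'ft_force': array([ 0.6007, -0.564 ,  0.6083]), 'torque': array([-0.0199,  0.0177,  0.0122]), 'grip_force': 0.0, 'width': 0.08706428973988725}
scene 618.2105583216762 [[-0.8711  0.3242 -0.369   1.1203]
 [ 0.4912  0.5766 -0.6529  0.9421]
 [ 0.001  -0.75   -0.6615  1.0224]
 [ 0.      0.      0.      1.    ]]
side 532.4023746191324 [[-0.8108 -0.4225  0.4051  0.1308]
 [-0.5851  0.5685 -0.5783  0.5857]
 [ 0.0141 -0.7059 -0.7081  0.799 ]
 [ 0.      0.      0.      1.    ]]
wrist 369.7194467941231 [[ 0.317  -0.9152 -0.2487  0.2645]
 [-0.9484 -0.3062 -0.0821 -0.5683]
 [-0.001   0.2619 -0.9651  0.3838]
 [ 0.      0.      0.      1.    ]]
```

View pics/scene0.png

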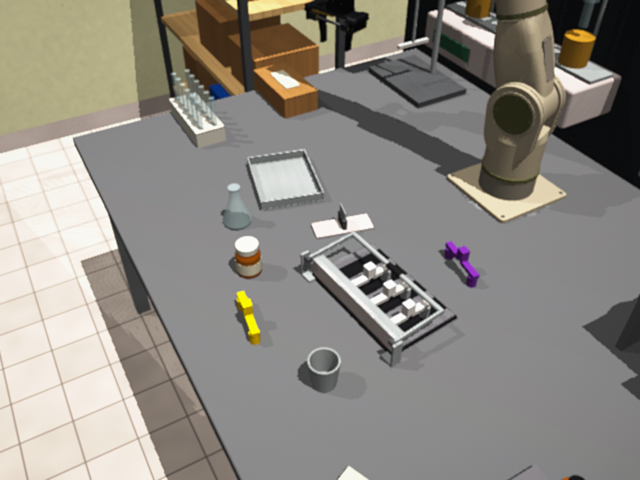

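View pics/side0.png

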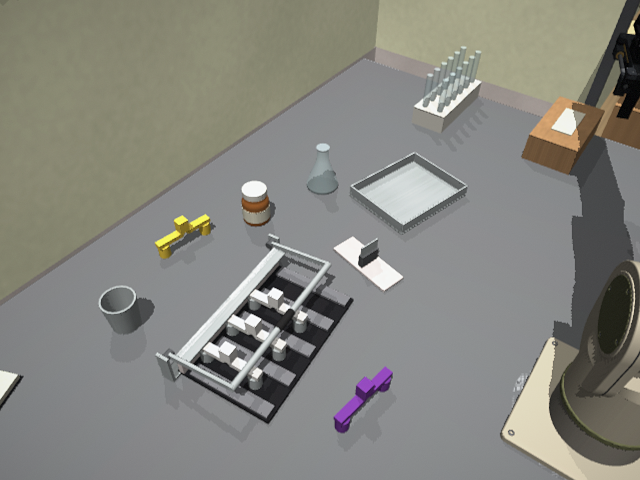

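Three arms (leftmost three slots), rightmost slot empty, jar present; the black sleeve on the bar is at about (287,318) in side. Next I take rough positions.

```bash
python3 - <<'E'
from h import *
np.set_printoptions(precision=4,suppress=True)
a=snap('side');b=snap('scene')
for n,p,q,z in [('front left deck',(270,419),(455,315),.008),('front right deck',(352,299),None,.008),('barL',(235,385),(440,303),.055),('barR',(327,265),(352,237),.055),('hub1',(228,348),(411,304),.074),('hub2',(254,321),(391,285),.074),('hub3',(276,296),(372,266),.074),('knife',(369,245),(343,210),.062),('traycorner',(405,228),(263,206),.03),('t2',(466,187),(322,186),.03),('t3',(414,155),(308,150),.03),('t4',(352,190),(247,154),.03),('plate',(334,245),(314,229),.008),('p2',(402,283),(372,224),.008),('flask',(322,190),(237,225),0),('jar',(257,222),(248,272),0),('purple',(364,395),(462,265),.03)]:
    print(n,plane(a,*p,z), plane(b,*q,z) if q else '', tri(a,p,b,q) if q else '')
E
```

```text
front left deck [0.4188 0.3031 0.008 ] [0.4212 0.3058 0.008 ] [0.4194 0.3032 0.0055]
front right deck [0.4483 0.0234 0.008 ]  
barL [0.4816 0.3086 0.055 ] [0.4599 0.2932 0.055 ] [0.474  0.3117 0.0751]
barR [0.5133 0.0159 0.055 ] [0.511  0.0219 0.055 ] [0.5113 0.0202 0.0567]
hub1 [0.5266 0.2729 0.074 ] [0.5269 0.2787 0.074 ] [0.526  0.2751 0.0729]
hub2 [0.5281 0.2076 0.074 ] [0.532  0.2131 0.074 ] [0.5293 0.2078 0.0702]
hub3 [0.5326 0.1438 0.074 ] [0.5354 0.1442 0.074 ] [0.534  0.1423 0.0716]
knife [ 0.4744 -0.071   0.062 ] [ 0.4815 -0.0686  0.062 ] [ 0.4771 -0.076   0.0557]
traycorner [ 0.4552 -0.1879  0.03  ] [ 0.6316 -0.2174  0.03  ] [ 0.5436 -0.4065 -0.1587]
t2 [ 0.4102 -0.3923  0.03  ] [ 0.4564 -0.2178  0.03  ] [ 0.407  -0.3333  0.005 ]
t3 [ 0.5667 -0.4306  0.03  ] [ 0.4056 -0.3891  0.03  ] [ 0.489  -0.2419  0.1562]
t4 [ 0.6143 -0.2261  0.03  ] [ 0.5681 -0.4567  0.03  ] [ 0.6193 -0.2549  0.0929]
plate [ 0.5586 -0.0753  0.008 ] [ 0.5488 -0.0958  0.008 ] [ 0.5564 -0.0756  0.0183]
p2 [ 0.3915 -0.0686  0.008 ] [ 0.4106 -0.0405  0.008 ] [ 0.3945 -0.0713 -0.0102]
flask [ 0.6899 -0.2153 -0.    ] [ 0.7086 -0.2144  0.    ] [ 0.7019 -0.2327 -0.0168]
jar [ 0.7401 -0.0394  0.    ] [ 0.7553 -0.0441  0.    ] [ 0.7512 -0.0524 -0.0124]
purple [0.3162 0.1913 0.03  ] [0.325  0.2064 0.03  ] [0.3167 0.1929 0.021 ]
```

```bash
cat >> h.py <<'E'
np.set_printoptions(precision=4,suppress=True)
def yaw(s=None):
    s=s or read_state();x=R.from_quat(s['eef_rot']).as_matrix()[:,0];return np.arctan2(x[1],x[0])
def go(*targets):
    """each target: x,y,z,yaw -> row (turn z & shift in current tool axes), tool set exactly down"""
    s=read_state();Rm=R.from_quat(s['eef_rot'])
    for x,y,z,a in targets:
        Rt=R.from_euler('z',a)*R.from_quat([1,0,0,0])
        d=Rm.inv().apply(np.array([x,y,z])-s['ee_pos']);r=(Rm.inv()*Rt).as_rotvec()
        print('%.4f %.4f %.4f  %.4f %.4f %.4f | rows pos %.1f rot %.1f'%(*r,*d,np.linalg.norm(d)/.05,np.linalg.norm(r)/.15))
E
python3 - <<'E'
from h import *
go((.6,0,.35,.1))
E
```

```text
-0.0006 0.0001 0.2207  0.5694 -0.4358 -0.1275 | rows pos 14.6 rot 1.5
```

play_rows:
  increments: "0 0 0 0.04 -0.03 -0.01 1;0 0 0 0.08 -0.06 -0.025 1;0 0 0 0.12 -0.09 -0.04 1;0 0 0 0.16 -0.12 -0.055 1;0 0 0 0.195 -0.145 -0.07 1;0 0 0 0.23 -0.17 -0.085 1;0 0 0 0.26 -0.195 -0.1 1;0 0 0 0.29 -0.22 -0.12 1"

```text
time: 1.05
ee_pos: [0.4034, -0.291, 0.3429]
eef_rot: [0.987, 0.16, -0.0, -0.0]
ft_force: [0.2, 0.1, -0.6]
width: 0.0868
grip_force: 0.0
```

play_rows:
  increments: "0 0 0.1 0.04 -0.03 0 1;0 0 0.22 0.08 -0.06 0 1;0 0 0.22 0.12 -0.09 0 1;0 0 0.22 0.16 -0.12 0 1;0 0 0.22 0.2 -0.15 0 1;0 0 0.22 0.24 -0.18 0 1;0 0 0.22 0.28 -0.215 -0.008 1;0 0 0.22 0.28 -0.215 -0.008 1"

```text
time: 1.85
ee_pos: [0.6021, 0.0067, 0.3503]
eef_rot: [0.998, 0.055, -0.0, -0.002]
ft_force: [-0.2, -0.6, 0.6]
width: 0.0869
grip_force: 0.0
```

```bash
python3 - <<'E'
from h import *
c=snap('wrist','w1.png');s=read_state();print(s['time'],s['ee_pos'],yaw(s),c['wfc'])
import pickle;pickle.dump(c,open('w1.pkl','wb'))
go((.56,.10,.28,.1))
E
```

```text
1.9 [0.6017 0.0042 0.3502] 0.10730372970064435 [[ 0.111  -0.9591 -0.2604  0.6727]
 [-0.9938 -0.1081 -0.0255  0.016 ]
 [-0.0036  0.2616 -0.9652  0.5122]
 [ 0.      0.      0.      1.    ]]
-0.0024 0.0002 0.0073  -0.0311 -0.0996 0.0704 | rows pos 2.5 rot 0.1
```

View pics/w1.png

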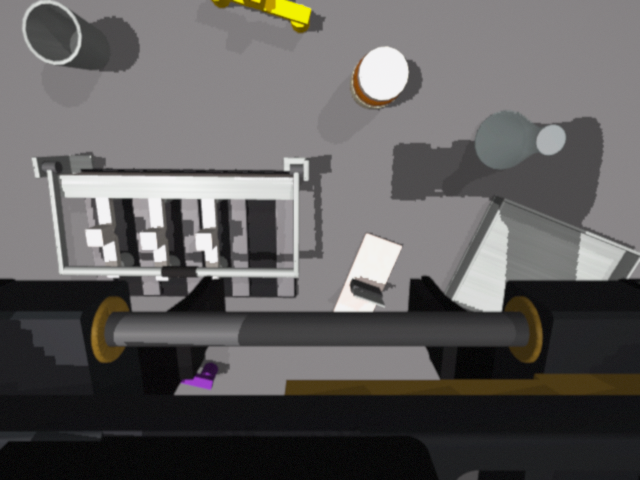

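The rack is at upper left, with hubs at (99,237), (152,240), (207,240). The knife stand is at (368,290), and the gripper hides the lower part, so I take a second view further back.

play_rows:
  increments: "0 0 0 -0.04 0.005 0 1;0 0 0 -0.08 0.01 0 1;0 0 0 -0.12 0.01 0 1;0 0 0 -0.15 0.01 0 1;0 0 0 -0.15 0.01 0 1;0 0 0 -0.15 0.01 0 1"

```text
time: 2.5
ee_pos: [0.4523, -0.0268, 0.351]
eef_rot: [0.999, 0.049, 0.001, 0.001]
ft_force: [-0.8, 0.3, -1.2]
width: 0.0875
grip_force: 0.0
```

```bash
python3 - <<'E'
from h import *
c=snap('wrist','w2.png');s=read_state();print(s['time'],s['ee_pos'],yaw(s))
import pickle;pickle.dump(c,open('w2.pkl','wb'))
E
```

```text
2.55 [ 0.4528 -0.0264  0.3507] 0.09932558539216595
```

View pics/w2.png

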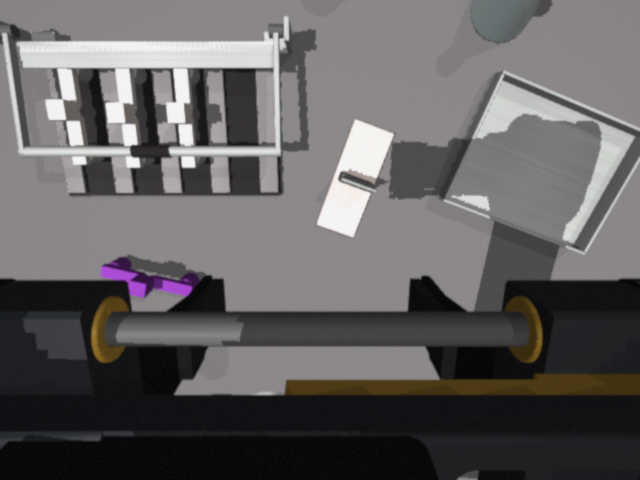

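```bash
python3 - <<'E'
from h import *
import pickle
c1,c2=[pickle.load(open(f'w{i}.pkl','rb')) for i in(1,2)]
P=lambda p,z,c=c2:plane(c,*p,z)
print('deck FL,FR',P((70,194),.008),P((281,193),.008),P((297,296),.008,c1))
print('bar L,R ends',tri(c1,(62,272),c2,(22,151)),tri(c1,(297,272),c2,(280,151)))
print('sleeve',tri(c1,(180,272),c2,(150,151)))
for h,a,b in(('h1',(97,237),(57,109)),('h2',(150,240),(117,112)),('h3',(206,240),(176,112))):print(h,tri(c1,a,c2,b),P(b,.074),P(a,.074,c1))
for h,a,b in(('lipfrontL',(63,198),(22,67)),('lipfrontR',(296,198),(278,67))):print(h,tri(c1,a,c2,b))
g=c2['color'].astype(int);hsv=cv2.cvtColor(c2['color'],cv2.COLOR_RGB2HSV)
m=(g.min(2)>190).astype(np.uint8);m[:, :300]=0;m[:,410:]=0;m[280:]=0
m=cv2.morphologyEx(m,cv2.MORPH_CLOSE,np.ones((25,25)))
k=max(cv2.findContours(m,0,2)[0],key=cv2.contourArea);r=cv2.minAreaRect(k);print('plate',r)
bx=cv2.boxPoints(r);W=np.array([P(p,.008) for p in bx]);print(W,W.mean(0))
m=(g.max(2)<90).astype(np.uint8);m[:150]=0;m[200:]=0;m[:,:330]=0;m[:,385:]=0
k=max(cv2.findContours(m,0,2)[0],key=cv2.contourArea);print('blade',cv2.boundingRect(k),cv2.minAreaRect(k))
for p in((503,73),(637,137),(582,252),(443,199)):print('tray',P(p,.03))
import numpy as np
cv2.imwrite('pics/crop.png',np.hstack([cv2.resize(cv2.cvtColor(c2['color'][95:245,310:410],cv2.COLOR_RGB2BGR),None,fx=4,fy=4,interpolation=2),cv2.resize(cv2.cvtColor(c1['color'][225:315,330:410],cv2.COLOR_RGB2BGR),None,fx=4,fy=4,interpolation=2).__class__((600,320,3),np.uint8)*0]) if 0 else cv2.resize(cv2.cvtColor(c2['color'][95:245,310:450],cv2.COLOR_RGB2BGR),None,fx=4,fy=4,interpolation=2))
E
```

```text
deck FL,FR [0.4203 0.3096 0.008 ] [0.4503 0.0229 0.008 ] [0.4504 0.0217 0.008 ]
bar L,R ends [0.4783 0.3189 0.0733] [0.5076 0.0239 0.0619]
sleeve [0.4929 0.1731 0.0687]
h1 [0.5289 0.2741 0.0728] [0.5288 0.2744 0.074 ] [0.5296 0.2725 0.074 ]
h2 [0.5323 0.2089 0.0716] [0.5323 0.2077 0.074 ] [0.5331 0.2077 0.074 ]
h3 [0.5393 0.1417 0.0705] [0.5389 0.1418 0.074 ] [0.5408 0.1393 0.074 ]
lipfrontL [0.5703 0.3207 0.0586]
lipfrontR [0.6009 0.0348 0.0483]
plate ((354.3698425292969, 178.51368713378906), (41.31552505493164, 111.89134216308594), 20.556045532226562)
[[ 0.4124 -0.0281  0.008 ]
 [ 0.556  -0.0651  0.008 ]
 [ 0.5431 -0.1179  0.008 ]
 [ 0.397  -0.0845  0.008 ]] [ 0.4771 -0.0739  0.008 ]
blade (339, 173, 46, 15) ((361.4326477050781, 180.4443359375), (45.09141540527344, 9.797271728515625), 8.61564826965332)
tray [ 0.6246 -0.2344  0.03  ]
tray [ 0.5685 -0.4196  0.03  ]
tray [ 0.414  -0.3939  0.03  ]
tray [ 0.4668 -0.1912  0.03  ]
```

View pics/crop.png

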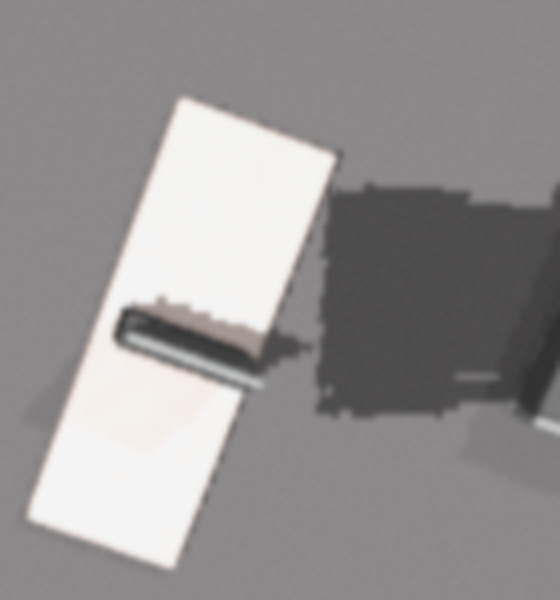

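The crop shows the plate corners (crop/4 + offset) and the silver line, which is the knife's top edge, from about (341.5,179.5) to (375.5,191).

```bash
python3 - <<'E'
from h import *
import pickle
c1,c2=[pickle.load(open(f'w{i}.pkl','rb')) for i in(1,2)]
W=np.array([plane(c2,u/4+310-.4,v/4+95-.4,.008) for u,v in((182,97),(338,155),(173,570),(27,518))]);print(W.mean(0))
print(np.linalg.norm(W[0]-W[3]),np.linalg.norm(W[0]-W[1]))
d=W[0]+W[1]-W[2]-W[3];print('yaw',np.arctan2(d[1],d[0]))
e=np.array([plane(c2,u/4+310-.4,v/4+95-.4,.062) for u,v in((122,338),(262,385))]);print(e,e.mean(0));d=e[0]-e[1];print(np.linalg.norm(d),'yaw',np.arctan2(-d[0],d[1]))
# w1 crop of blade, and tray
cv2.imwrite('pics/crop2.png',cv2.resize(cv2.cvtColor(c1['color'][225:305,330:470],cv2.COLOR_RGB2BGR),None,fx=4,fy=4,interpolation=2))
cv2.imwrite('pics/crop3.png',cv2.resize(cv2.cvtColor(c2['color'][60:200,0:300],cv2.COLOR_RGB2BGR),None,fx=2.6,fy=2.6,interpolation=2))
E
```

```text
[ 0.4774 -0.0741  0.008 ]
0.14866079626311937 0.054754661803721155
yaw -0.24528743765223396
[[ 0.482  -0.0512  0.062 ]
 [ 0.4721 -0.0953  0.062 ]] [ 0.477  -0.0733  0.062 ]
0.04520722662239256 yaw -0.21961989913933636
```

View pics/crop2.png

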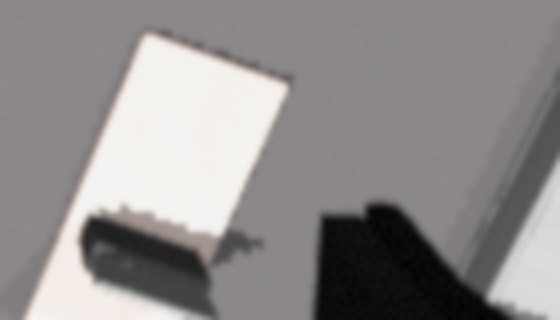

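View pics/crop3.png

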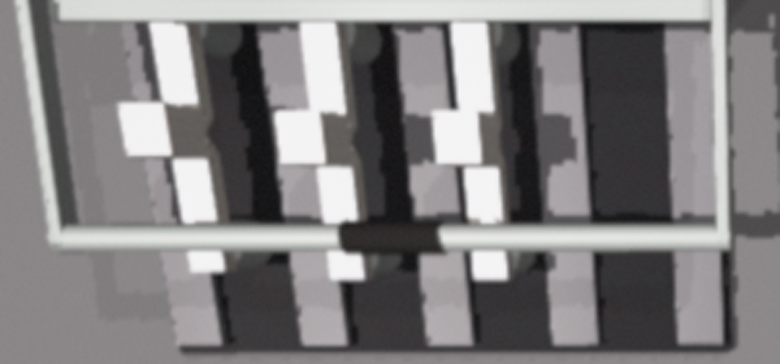

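```bash
cat >> h.py <<'E'
RK=np.array([.5398,.1772]);RY=.104;KN=np.array([.477,-.0737]);KY=-.245
def rk(x,y=0,z=0):
    c,s=np.cos(RY),np.sin(RY);return (RK[0]+c*x-s*y,RK[1]+s*x+c*y,z)
def kn(x,y=0,z=0):
    c,s=np.cos(KY),np.sin(KY);return (KN[0]+c*x-s*y,KN[1]+s*x+c*y,z)
E
python3 - <<'E'
from h import *
print(read_state()['joint_positions'],rk(-.045))
for a in(RY-np.pi/2,RY+np.pi/2):
  go((*rk(-.045,0,.2),a),(*rk(-.045,0,.036),a))
E
```

```text
[ 0.5776 -0.068  -0.5775  1.636  -0.0365  1.5618 -1.47  ] (np.float64(0.49504314073058714), np.float64(0.17252843191872638), 0)
-0.0000 -0.0011 1.5661  0.0616 -0.1938 0.1506 | rows pos 5.1 rot 10.4
-0.0000 -0.0011 1.5661  0.0615 -0.1940 0.3146 | rows pos 7.5 rot 10.4
0.0011 -0.0000 -1.5755  0.0616 -0.1938 0.1506 | rows pos 5.1 rot 10.5
0.0011 -0.0000 -1.5755  0.0615 -0.1940 0.3146 | rows pos 7.5 rot 10.5
```

play_rows:
  increments: "0 0 -0.14 0.01 -0.03 0.02 1;0 0 -0.28 0.02 -0.06 0.04 1;0 0 -0.42 0.03 -0.09 0.06 1;0 0 -0.56 0.04 -0.12 0.08 1;0 0 -0.7 0.05 -0.15 0.1 1;0 0 -0.84 0.055 -0.175 0.12 1;0 0 -0.98 0.062 -0.194 0.135 1;0 0 -1.12 0.062 -0.194 0.15 1"

```text
time: 3.35
ee_pos: [0.4949, 0.1773, 0.1992]
eef_rot: [0.817, 0.577, 0.0, -0.002]
ft_force: [0.4, 0.7, 0.4]
width: 0.0872
grip_force: 0.0
```

play_rows:
  increments: "0 0 -0.14 0 0 0 1;0 0 -0.28 0 0 0 1;0 0 -0.42 0 0 0 1;0 0 -0.4555 0 0 0 1;0 0 -0.4555 0 0 0 1"

```text
time: 3.85
ee_pos: [0.4953, 0.1739, 0.2]
eef_rot: [0.669, 0.744, 0.0, -0.001]
ft_force: [-0.3, 0.2, 0.2]
width: 0.087
grip_force: 0.0
```

```bash
python3 - <<'E'
from h import *
s=read_state();print(s['time'],s['ee_pos'],yaw(s),s['joint_positions'],s['width'],rk(-.045))
go((*rk(-.045,0,.036),RY+np.pi/2))
E
```

```text
3.85 [0.4953 0.1739 0.2   ] 1.6766824203397057 [ 0.366   0.2278 -0.8886  1.7185  0.1821  1.2829 -0.4562] 0.08704134714524998 (np.float64(0.49504314073058714), np.float64(0.17252843191872638), 0)
-0.0010 -0.0014 0.0019  -0.0016 -0.0002 0.1640 | rows pos 3.3 rot 0.0
```

play_rows:
  increments: "0 0 0 -0.001 0 0.04 1;0 0 0 -0.001 0 0.08 1;0 0 0 -0.001 0 0.12 1;0 0 0 -0.001 0 0.15 1;0 0 0 -0.001 0 0.164 1;0 0 0 -0.001 0 0.164 0.5;0 0 0 -0.001 0 0.164 0.2;0 0 0 -0.001 0 0.164 0"
  grip_force: 10

```text
time: 4.65
ee_pos: [0.4961, 0.1731, 0.0382]
eef_rot: [0.669, 0.743, 0.001, 0.001]
ft_force: [-0.0, 0.5, -0.2]
width: 0.0704
grip_force: 0.0
```

play_rows:
  increments: "0 0 0 0 0 0 0;0 0 0 0 0 0 0;0 0 0 0 0 0 0;0 0 0 0 0 0 0;0 0 0 0 0 0 0"

```text
time: 5.15
ee_pos: [0.4949, 0.1726, 0.0366]
eef_rot: [0.669, 0.743, 0.0, 0.0]
ft_force: [-0.8, 0.7, -0.1]
width: 0.0312
grip_force: 0.0
```

```bash
python3 - <<'E'
from h import *
s=read_state();print(s['time'],s['ee_pos'],yaw(s),s['ft_force'],s['width'],s['grip_force'])
p0=s['ee_pos'].copy();ts=[]
for th in np.linspace(0.125,2.02,16):
    x,y,_=rk(.085-.13*np.cos(th));X,Y,_=rk(-.045);ts.append((p0[0]+x-X,p0[1]+y-Y,p0[2]+.13*np.sin(th),RY+np.pi/2))
go(*ts)
E
```

```text
5.15 [0.4949 0.1726 0.0366] 1.676270580963624 [-0.7967  0.6709 -0.1241] 0.031213569572030246 0.0
0.0001 0.0001 0.0015  -0.0000 0.0010 -0.0162 | rows pos 0.3 rot 0.0
0.0001 0.0001 0.0015  -0.0000 0.0041 -0.0323 | rows pos 0.7 rot 0.0
0.0001 0.0001 0.0015  -0.0000 0.0092 -0.0479 | rows pos 1.0 rot 0.0
0.0001 0.0001 0.0015  -0.0000 0.0162 -0.0628 | rows pos 1.3 rot 0.0
0.0001 0.0001 0.0015  -0.0000 0.0250 -0.0766 | rows pos 1.6 rot 0.0
0.0001 0.0001 0.0015  -0.0001 0.0355 -0.0892 | rows pos 1.9 rot 0.0
0.0001 0.0001 0.0015  -0.0001 0.0475 -0.1004 | rows pos 2.2 rot 0.0
0.0001 0.0001 0.0015  -0.0001 0.0608 -0.1100 | rows pos 2.5 rot 0.0
0.0001 0.0001 0.0015  -0.0001 0.0752 -0.1179 | rows pos 2.8 rot 0.0
0.0001 0.0001 0.0015  -0.0001 0.0905 -0.1238 | rows pos 3.1 rot 0.0
0.0001 0.0001 0.0015  -0.0002 0.1064 -0.1278 | rows pos 3.3 rot 0.0
0.0001 0.0001 0.0015  -0.0002 0.1227 -0.1298 | rows pos 3.6 rot 0.0
0.0001 0.0001 0.0015  -0.0002 0.1391 -0.1297 | rows pos 3.8 rot 0.0
0.0001 0.0001 0.0015  -0.0002 0.1554 -0.1275 | rows pos 4.0 rot 0.0
0.0001 0.0001 0.0015  -0.0003 0.1713 -0.1233 | rows pos 4.2 rot 0.0
0.0001 0.0001 0.0015  -0.0003 0.1865 -0.1171 | rows pos 4.4 rot 0.0
```

play_rows:
  increments: "0 0 0 0 0 0 0;0 0 0 0 0 0 0;0 0 0 0 0 0 0;0 0 0 0 0 0 0;0 0 0 0 0 0 0"

```text
time: 5.65
ee_pos: [0.4934, 0.1724, 0.036]
eef_rot: [0.669, 0.744, -0.001, -0.001]
ft_force: [-5.8, -1.0, 1.8]
width: 0.0096
grip_force: 9.8
```

play_rows:
  increments: "0 0 0 0 0.001 -0.016 0;0 0 0 0 0.004 -0.032 0;0 0 0 0 0.009 -0.048 0;0 0 0 0 0.016 -0.063 0;0 0 0 0 0.025 -0.077 0;0 0 0 0 0.0355 -0.089 0;0 0 0 0 0.0475 -0.1 0;0 0 0 0 0.061 -0.11 0"

```text
time: 6.45
ee_pos: [0.5564, 0.1777, 0.1467]
eef_rot: [0.669, 0.743, -0.0, 0.0]
ft_force: [5.5, 0.2, -14.6]
width: 0.0119
grip_force: 9.9
```

play_rows:
  increments: "0 0 0 0 0.014 -0.008 0;0 0 0 0 0.0295 -0.014 0;0 0 0 0 0.0455 -0.018 0;0 0 0 0 0.062 -0.02 0;0 0 0 0 0.078 -0.02 0;0 0 0 0 0.0945 -0.0175 0;0 0 0 0 0.11 -0.013 0;0 0 0 0 0.125 -0.007 0"

```text
time: 7.25
ee_pos: [0.6799, 0.1912, 0.1549]
eef_rot: [0.669, 0.743, -0.001, -0.0]
ft_force: [-19.4, -4.4, 14.9]
width: 0.0184
grip_force: 10.0
```

play_rows:
  increments: "0 0 0 0 0.0 0 0;0 0 0 0 0.0 0 0;0 0 0 0 0.0 0 0.3;0 0 0 0 0.0 0 0.3;0 0 0 0 0.0 0 0.3;0 0 0 0 0.0 0 0.3;0 0 0 0 0.0 -0.03 0.3;0 0 0 0 0.0 -0.06 0.4"

```text
time: 8.05
ee_pos: [0.6796, 0.192, 0.2138]
eef_rot: [0.669, 0.743, -0.0, -0.0]
ft_force: [1.0, 0.2, 0.2]
width: 0.029
grip_force: 0.0
```

```bash
python3 - <<'E'
from h import *
s=read_state();print(s['time'],s['ee_pos'],yaw(s))
go((*rk(-.03,.0975,.25),RY),(*rk(-.03,.0975,.15),RY),(*rk(0,.0975,.043),RY))
snap('side','s1.png')
E
```

```text
8.05 [0.6796 0.192  0.2138] 1.676391882080313
-0.0010 0.0010 1.5724  0.0975 -0.1704 -0.0359 | rows pos 4.0 rot 10.5
-0.0010 0.0010 1.5724  0.0975 -0.1703 0.0641 | rows pos 4.1 rot 10.5
-0.0010 0.0010 1.5724  0.0975 -0.1402 0.1710 | rows pos 4.8 rot 10.5
```

View pics/s1.png

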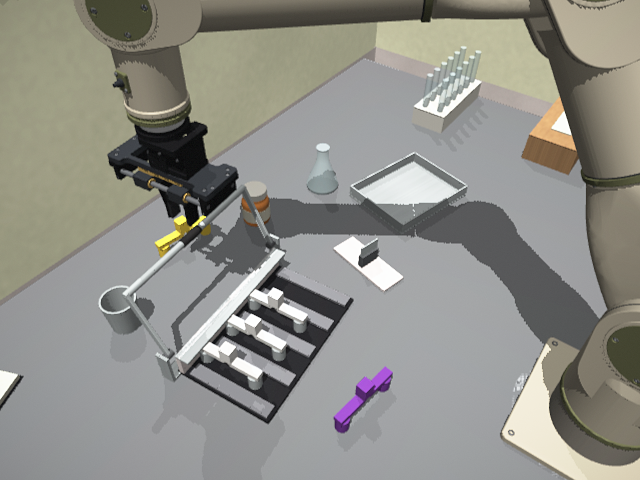

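The bar stands fully back. The gripper now goes to the leftmost hub.

play_rows:
  increments: "0 0 0.14 0.015 -0.025 -0.035 0.5;0 0 0.28 0.03 -0.05 -0.035 0.5;0 0 0.42 0.045 -0.075 -0.035 0.5;0 0 0.56 0.06 -0.1 -0.035 0.5;0 0 0.7 0.075 -0.125 -0.035 0.5;0 0 0.84 0.09 -0.15 -0.035 0.5;0 0 0.98 0.097 -0.17 -0.035 0.5;0 0 1.12 0.097 -0.17 -0.035 0.5"

```text
time: 8.9
ee_pos: [0.498, 0.2729, 0.2496]
eef_rot: [0.962, 0.274, 0.001, -0.0]
ft_force: [0.8, 0.4, 0.5]
width: 0.0437
grip_force: 0.0
```

play_rows:
  increments: "0 0 0.14 0 0 0 0.5;0 0 0.28 0 0 0 0.5;0 0 0.42 0 0 0 0.5;0 0 0.452 0 0 0 0.5;0 0 0.452 0 0 0 0.5;0 0 0.452 0 0 0 0.5"

```text
time: 9.5
ee_pos: [0.5006, 0.271, 0.2487]
eef_rot: [0.999, 0.053, 0.0, -0.0]
ft_force: [0.1, -0.7, -0.2]
width: 0.0438
grip_force: 0.0
```

```bash
python3 - <<'E'
from h import *
s=read_state();print(s['time'],s['ee_pos'],yaw(s),s['width'],rk(-.03,.0975))
go((*rk(0,.0975,.1),RY),(*rk(0,.0975,.043),RY))
c=snap('wrist','w3.png')
g=c['color'];m=(g.min(2)>215).astype(np.uint8)
n,l,st,ce=cv2.connectedComponentsWithStats(m)
for i in range(1,n):
    if st[i,4]>150: print(st[i],ce[i])
for y in (.0975,.0325,-.0325): print(proj(c,rk(0,y,.074)))
E
```

```text
9.5 [0.5006 0.271  0.2487] 0.10598218967843925 0.04376069190927828 (np.float64(0.49984036297763185), np.float64(0.27105881636287876), 0)
-0.0001 -0.0005 0.0020  0.0292 -0.0001 0.1488 | rows pos 3.0 rot 0.0
-0.0001 -0.0005 0.0020  0.0292 -0.0001 0.2058 | rows pos 4.2 rot 0.0
[  261    89   322    86 10553] [414.6542 123.334 ]
[ 305  178   22   69 1262] [315.2298 209.7995]
[438 226  18  26 387] [446.6279 238.6667]
[372 229  16  22 336] [379.381  239.6905]
[566 285  27  26 372] [578.1909 299.5215]
[318.4699 188.9056]
[389.9774 189.1706]
[461.459  189.4356]
```

View pics/w3.png

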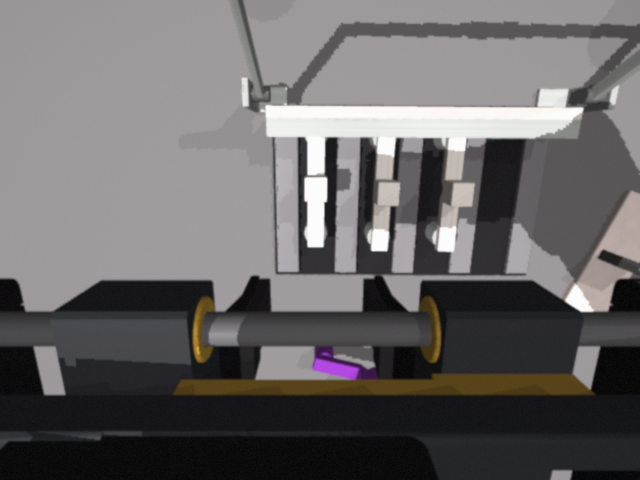

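play_rows:
  increments: "0 0 0 0.01 -0.001 0.045 0.5;0 0 0 0.02 -0.001 0.09 0.5;0 0 0 0.029 -0.001 0.13 0.5;0 0 0 0.029 -0.001 0.165 0.5;0 0 0 0.029 -0.001 0.185 0.5;0 0 0 0.029 -0.001 0.199 0.5;0 0 0 0.029 -0.001 0.199 0;0 0 0 0.029 -0.001 0.199 0"
  grip_force: 20

```text
time: 10.35
ee_pos: [0.5298, 0.2752, 0.0505]
eef_rot: [0.999, 0.052, 0.001, -0.0]
ft_force: [-0.0, -0.3, 0.6]
width: 0.0342
grip_force: 0.0
```

play_rows:
  increments: "0 0 0 0 0 0 0;0 0 0 0 0 0 0;0 0 0 0 0 0 0;0 0 0 0 0 0 0;0 0 0 0 0 0 0"

```text
time: 10.85
ee_pos: [0.5301, 0.2751, 0.0508]
eef_rot: [0.999, 0.052, 0.001, -0.0]
ft_force: [-1.1, -0.9, 6.1]
width: 0.0196
grip_force: 20.0
```

```bash
python3 - <<'E'
from h import *
s=read_state();print(s['time'],s['ee_pos'],yaw(s),s['width'],s['grip_force'],s['ft_force'])
go((*rk(-.03,.0975,.05),RY),(*rk(-.03,.0975,.2),RY),(*kn(0.0015,0,.12),KY))
E
```

```text
10.85 [0.5301 0.2751 0.0508] 0.10407214366889224 0.019635301965149274 19.992023748345673 [-1.1304 -0.9411  6.0813]
-0.0004 -0.0020 0.0001  -0.0305 0.0009 0.0008 | rows pos 0.6 rot 0.0
-0.0004 -0.0020 0.0001  -0.0302 0.0009 -0.1492 | rows pos 3.0 rot 0.0
-0.0007 -0.0019 0.3491  -0.0875 0.3419 -0.0695 | rows pos 7.2 rot 2.3
```

play_rows:
  increments: "0 0 0 -0.008 0 -0.001 0;0 0 0 -0.016 0 -0.001 0;0 0 0 -0.024 0 -0.001 0;0 0 0 -0.032 0 -0.001 0;0 0 0 -0.032 0 -0.02 0;0 0 0 -0.032 0 -0.05 0;0 0 0 -0.032 0 -0.085 0;0 0 0 -0.032 0 -0.11 0"

```text
time: 11.65
ee_pos: [0.4964, 0.2715, 0.1609]
eef_rot: [0.999, 0.052, -0.0, 0.0]
ft_force: [0.1, 0.5, -3.5]
width: 0.0197
grip_force: 20.0
```

```bash
python3 - <<'E'
from h import *
s=read_state();print(s['time'],s['ee_pos'],yaw(s),s['width'],s['grip_force'],s['ft_force'])
go((*kn(0.0015,0,.16),KY),(*kn(0.0015,0,.071),KY))
E
```

```text
11.65 [0.4964 0.2715 0.1609] 0.10495441425989069 0.01970165332127583 19.991963007487357 [ 0.1496  0.4757 -3.5129]
0.0003 0.0005 0.3500  -0.0541 0.3418 0.0010 | rows pos 6.9 rot 2.3
0.0003 0.0005 0.3500  -0.0540 0.3418 0.0900 | rows pos 7.2 rot 2.3
```

play_rows:
  increments: "0 0 0.05 -0.008 0.045 0 0;0 0 0.1 -0.016 0.09 0 0;0 0 0.15 -0.024 0.135 0 0;0 0 0.2 -0.032 0.18 0 0;0 0 0.25 -0.04 0.225 0 0;0 0 0.3 -0.048 0.27 0 0;0 0 0.35 -0.052 0.31 0 0;0 0 0.35 -0.054 0.342 0 0"

```text
time: 12.45
ee_pos: [0.4775, -0.0766, 0.1588]
eef_rot: [0.992, -0.124, -0.001, 0.0]
ft_force: [1.1, 0.6, -3.0]
width: 0.0202
grip_force: 20.0
```

play_rows:
  increments: "0 0 0 0 0 0.02 0;0 0 0 0 0 0.04 0;0 0 0 0 0 0.055 0;0 0 0 0 0 0.065 0;0 0 0 0 0 0.065 0;0 0 0 0 0 0.065 0"

```text
time: 13.05
ee_pos: [0.4793, -0.0741, 0.0948]
eef_rot: [0.992, -0.122, -0.0, -0.0]
ft_force: [1.0, 0.9, -3.0]
width: 0.0198
grip_force: 20.0
```

```bash
python3 - <<'E'
from h import *
s=read_state();print(s['time'],s['ee_pos'],yaw(s),s['width'],s['grip_force'],s['ft_force'])
go((*kn(0.0015,0,.071),KY))
ims=[]
for n in('side','scene'):
    c=snap(n);p=proj(c,kn(0,0,.07)).astype(int);print(n,p);w=60
    for q in kn(0,0,.062),: print(proj(c,q))
    ims.append(cv2.resize(c['color'][p[1]-50:p[1]+50,p[0]-65:p[0]+65],None,fx=4,fy=4)[:,:400] if 0 else cv2.resize(c['color'][p[1]-50:p[1]+50,p[0]-50:p[0]+50],None,fx=4,fy=4))
cv2.imwrite('pics/k1.png',cv2.cvtColor(np.hstack(ims),cv2.COLOR_RGB2BGR))
E
```

```text
13.05 [ 0.4793 -0.0741  0.0948] -0.24543536624075532 0.019796979203986383 19.992363246856257 [ 0.9691  0.889  -3.0066]
0.0000 0.0001 -0.0004  -0.0008 0.0002 0.0238 | rows pos 0.5 rot 0.0
side [368 240]
[368.612 243.655]
scene [343 205]
[343.5022 208.3133]
```

View pics/k1.png

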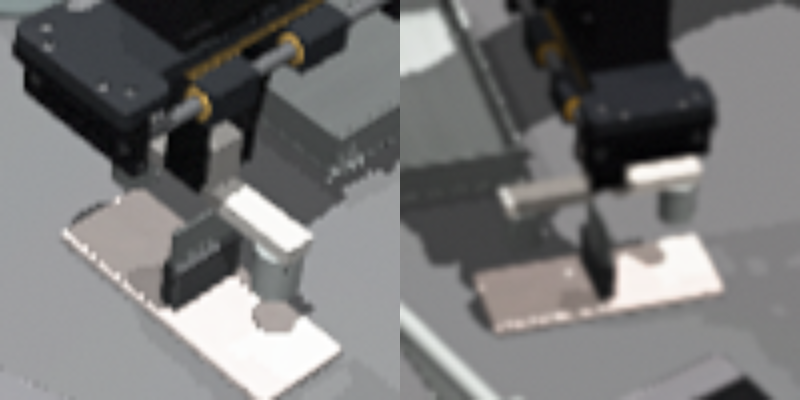

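```bash
python3 - <<'E'
from h import *
c=snap('scene')
q=lambda u,v:plane(c,293+(u-400)/4,155+v/4,.0903)
a=(q(505,184)+q(510,205))/2;b=(q(699,160)+q(701,177))/2
print(a,b,np.linalg.norm(a-b),(a+b)/2-np.array(kn(0,0,.0903)))
d=((a+b)/2)[:2]-KN;print('along x',d@[np.cos(KY),np.sin(KY)],'y',d@[-np.sin(KY),np.cos(KY)])
E
```

```text
[ 0.5366 -0.0876  0.0903] [ 0.4205 -0.052   0.0903] 0.1214637829256853 [0.0016 0.0039 0.    ]
along x 0.0005712533473782173 y 0.004164133214831942
```

play_rows:
  increments: "0 0 0 -0.001 0 0.008 0;0 0 0 -0.001 0 0.014 0;0 0 0 -0.001 0 0.018 0;0 0 0 -0.001 0 0.021 0;0 0 0 -0.001 0 0.0235 0;0 0 0 -0.001 0 0.025 0;0 0 0 -0.001 0 0.025 0"

```text
time: 13.9
ee_pos: [0.4788, -0.0741, 0.0696]
eef_rot: [0.992, -0.123, 0.0, 0.0]
ft_force: [1.0, -0.3, -2.4]
width: 0.0199
grip_force: 20.0
```

play_rows:
  increments: "0 0 0 0 0 0.0005 0;0 0 0 0 0 0.001 0;0 0 0 0 0 0.001 0"

```text
time: 14.2
ee_pos: [0.479, -0.0741, 0.0692]
eef_rot: [0.992, -0.123, 0.001, 0.0]
ft_force: [-0.2, -0.1, 4.8]
width: 0.0196
grip_force: 20.0
```

play_rows:
  increments: "0 0 0 0 0 0 0.3;0 0 0 0 0 0 0.45;0 0 0 0 0 0 0.5;0 0 0 0 0 0 0.5;0 0 0 0 0 0 0.5;0 0 0 0 0 0 0.5;0 0 0 0 0 0 0.5;0 0 0 0 0 0 0.5"

```text
time: 15.0
ee_pos: [0.4784, -0.0741, 0.0685]
eef_rot: [0.992, -0.123, -0.0, 0.0]
ft_force: [-0.4, 0.0, -1.2]
width: 0.0432
grip_force: 0.0
```

play_rows:
  increments: "0 0 0 0 0 0 0.5;0 0 0 0 0 0 0.5;0 0 0 0 0 0 0.5;0 0 0 0 0 0 0.5;0 0 0 0 0 0 0.5;0 0 0 0 0 0 0.5"

```text
time: 15.6
ee_pos: [0.4785, -0.0741, 0.0686]
eef_rot: [0.992, -0.123, 0.0, 0.0]
ft_force: [-0.8, -0.4, -0.3]
width: 0.0437
grip_force: 0.0
```

```bash
python3 - <<'E'
from h import *
s=read_state();print(s['time'],s['ee_pos'],s['width'],s['grip_force'],s['ft_force'])
ims=[]
for n in('side','scene'):
    c=snap(n);p=proj(c,kn(0,0,.07)).astype(int)
    ims.append(cv2.resize(c['color'][p[1]-50:p[1]+50,p[0]-50:p[0]+50],None,fx=4,fy=4))
cv2.imwrite('pics/k2.png',cv2.cvtColor(np.hstack(ims),cv2.COLOR_RGB2BGR))
E
```

```text
15.6 [ 0.4785 -0.0741  0.0686] 0.04371969289158131 0.0 [-0.7593 -0.4158 -0.2682]
```

View pics/k2.png

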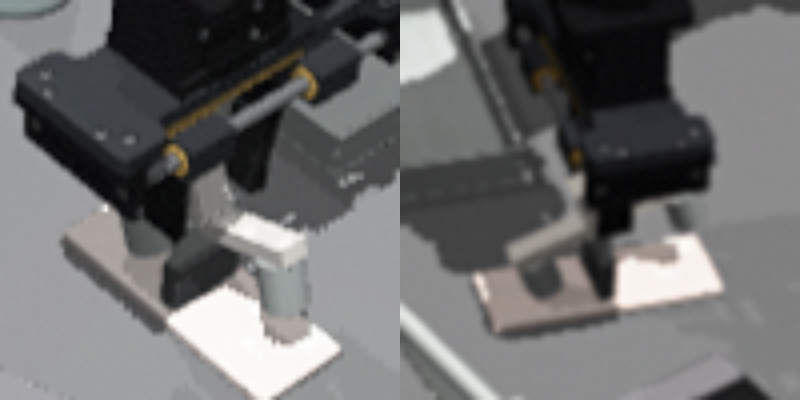

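The arm tipped: its far end is down and the near foot is raised, so it goes to the tray. I regrip it and lift.

play_rows:
  increments: "0 0 0 0 0 0 0;0 0 0 0 0 0 0;0 0 0 0 0 0 0;0 0 0 0 0 0 0;0 0 0 0 0 0 0;0 0 0 0 0 -0.03 0;0 0 0 0 0 -0.07 0;0 0 0 0 0 -0.12 0"

```text
time: 16.5
ee_pos: [0.4769, -0.0738, 0.1883]
eef_rot: [0.992, -0.122, -0.002, -0.0]
ft_force: [1.4, -0.3, -3.1]
width: 0.0197
grip_force: 20.0
```

```bash
python3 - <<'E'
from h import *
s=read_state();print(s['time'],s['ee_pos'],s['width'],s['grip_force'],s['ft_force'])
go((.44,-.28,.28,KY))
E
```

```text
16.5 [ 0.4769 -0.0738  0.1883] 0.01968745778605898 19.99844461446628 [ 1.4249 -0.2738 -3.0752]
0.0001 0.0040 -0.0005  0.0140 0.2090 -0.0918 | rows pos 4.6 rot 0.0
```

play_rows:
  increments: "0 0 0 0 0.04 -0.02 0;0 0 0 0.003 0.08 -0.04 0;0 0 0 0.006 0.12 -0.06 0;0 0 0 0.01 0.16 -0.08 0;0 0 0 0.014 0.2 -0.092 0;0 0 0 0.014 0.209 -0.092 0;0 0 0 0.014 0.209 -0.092 0"

```text
time: 17.2
ee_pos: [0.4403, -0.2816, 0.2799]
eef_rot: [0.992, -0.124, -0.001, -0.0]
ft_force: [-0.1, 1.3, -3.8]
width: 0.0196
grip_force: 20.0
```

```bash
cat >> h.py <<'E'
def tray(c,poly):
    """fit inner bright floor+walls outline: returns rim corners from edge polygon"""
    pass
E
python3 - <<'E'
from h import *
c=snap('wrist','w4.png');s=read_state();print(s['ee_pos'],yaw(s))
import pickle;pickle.dump(c,open('w4.pkl','wb'))
E
```

```text
[ 0.4409 -0.2797  0.2797] -0.246278736941468
```

View pics/w4.png

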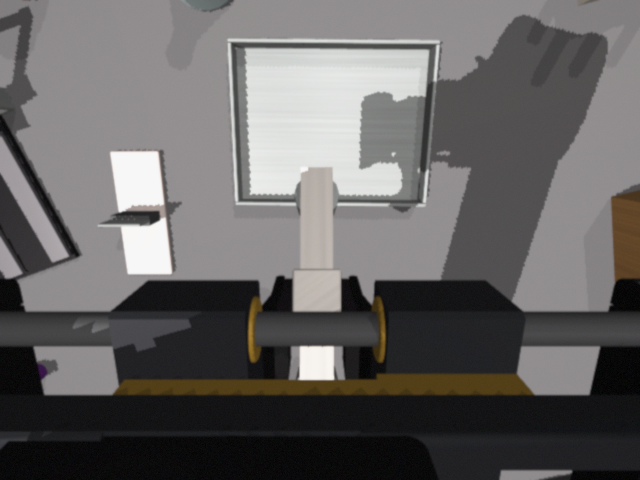

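The tray's rim corners are at (229,40), (440,40), (426,206) and (235,206). The arm in hand is seen end-on at column 317.

```bash
python3 - <<'E'
from h import *
import pickle;c=pickle.load(open('w4.pkl','rb'))
Q=np.array([plane(c,*p,.03) for p in((229,40),(440,40),(426,206),(235,206))]);print(Q)
print(Q.mean(0),[np.linalg.norm(Q[i]-Q[(i+1)%4]) for i in range(4)])
y=Q[0]+Q[3]-Q[1]-Q[2];ty=np.arctan2(-y[0],y[1]);print('tray yaw',ty)
C=Q.mean(0);d=np.array([np.cos(ty),np.sin(ty),0]);
for o in(-.05,):
    P=C+d*o;print(P);go((P[0],P[1],.15,ty+np.pi/2),(P[0],P[1],.06,ty+np.pi/2))
E
```

```text
[[ 0.6253 -0.2358  0.03  ]
 [ 0.5734 -0.4415  0.03  ]
 [ 0.4101 -0.3993  0.03  ]
 [ 0.4627 -0.191   0.03  ]]
[ 0.5179 -0.3169  0.03  ] [np.float64(0.21212593252200707), np.float64(0.16859419781489013), np.float64(0.21490906474734292), np.float64(0.16864505719827005)]
tray yaw -0.24717403721437012
[ 0.4694 -0.3047  0.03  ]
-0.0018 0.0003 -1.5699  0.0339 0.0174 0.1296 | rows pos 2.7 rot 10.5
-0.0018 0.0003 -1.5699  0.0340 0.0175 0.2196 | rows pos 4.5 rot 10.5
```

play_rows:
  increments: "0 0 -0.14 0.01 0.005 0 0;0 0 -0.28 0.02 0.01 0 0;0 0 -0.42 0.034 0.0175 0 0;0 0 -0.56 0.034 0.0175 0 0;0 0 -0.7 0.034 0.0175 0 0;0 0 -0.84 0.034 0.0175 0 0;0 0 -0.98 0.034 0.0175 0 0;0 0 -1.12 0.034 0.0175 0 0"

```text
time: 18.05
ee_pos: [0.4705, -0.3029, 0.2798]
eef_rot: [0.904, 0.427, -0.0, -0.001]
ft_force: [-0.1, -0.2, -2.4]
width: 0.0197
grip_force: 20.0
```

play_rows:
  increments: "0 0 -0.14 0 0 0.03 0;0 0 -0.28 0 0 0.06 0;0 0 -0.42 0 0 0.09 0;0 0 -0.45 0 0 0.12 0;0 0 -0.45 0 0 0.15 0;0 0 -0.45 0 0 0.18 0;0 0 -0.45 0 0 0.2 0;0 0 -0.45 0 0 0.2 0"

```text
time: 18.85
ee_pos: [0.4685, -0.3021, 0.0773]
eef_rot: [0.788, 0.616, -0.001, -0.003]
ft_force: [0.2, 1.4, -2.3]
width: 0.0199
grip_force: 20.0
```

play_rows:
  increments: "0 0 0 0 0 0.004 0;0 0 0 0 0 0.008 0;0 0 0 0 0 0.012 0;0 0 0 0 0 0.012 0"

```text
time: 19.25
ee_pos: [0.4699, -0.3054, 0.0686]
eef_rot: [0.789, 0.615, 0.0, 0.0]
ft_force: [-1.2, -0.7, -2.5]
width: 0.0199
grip_force: 20.0
```

play_rows:
  increments: "0 0 0 0 0 0.002 0;0 0 0 0 0 0.004 0;0 0 0 0 0 0.004 0"
  grip_force: 5

```text
time: 19.55
ee_pos: [0.47, -0.3056, 0.0646]
eef_rot: [0.789, 0.615, 0.0, 0.0]
ft_force: [0.6, 0.6, -2.6]
width: 0.02
grip_force: 5.0
```

play_rows:
  increments: "0 0 0 0 0 0.006 0;0 0 0 0 0 0.012 0;0 0 0 0 0 0.018 0;0 0 0 0 0 0.018 0.4;0 0 0 0 0 0.018 0.4;0 0 0 0 0 0.018 0.4;0 0 0 0 0 0.018 0.4"

```text
time: 20.25
ee_pos: [0.4701, -0.3053, 0.0467]
eef_rot: [0.789, 0.615, 0.0, 0.0]
ft_force: [-0.2, 0.4, 0.2]
width: 0.0339
grip_force: 0.0
```

Now lift away, turn back and go above slot 2.

play_rows:
  increments: "0 0 0 0 0 -0.04 0.4;0 0 0 0 0 -0.08 0.4;0 0 0 0 0 -0.12 0.4;0 0 0 0 0 -0.16 0.4;0 0 0.14 0 0 -0.2 0.5;0 0 0.28 0 0 -0.2 0.5;0 0 0.42 0 0 -0.2 0.5;0 0 0.56 0 0 -0.2 0.5"

```text
time: 21.05
ee_pos: [0.47, -0.3053, 0.2471]
eef_rot: [0.929, 0.37, 0.0, 0.0]
ft_force: [0.5, 0.1, -0.2]
width: 0.0433
grip_force: 0.0
```

```bash
python3 - <<'E'
from h import *
s=read_state();print(s['time'],s['ee_pos'],yaw(s))
c=snap('scene','sc2.png');p=proj(c,(.518,-.317,.02)).astype(int)
cs=snap('side');q=proj(cs,(.518,-.317,.02)).astype(int)
cv2.imwrite('pics/t1.png',cv2.cvtColor(np.hstack([cv2.resize(x['color'][max(0,r[1]-60):r[1]+60,r[0]-60:r[0]+60],(400,400)) for x,r in((c,p),(cs,q))]),cv2.COLOR_RGB2BGR))
go((*rk(-.03,.0325,.25),RY))
E
```

```text
21.05 [ 0.47   -0.3053  0.2471] 0.7587215738868421
0.0003 -0.0002 0.6581  0.3798 -0.3449 -0.0033 | rows pos 10.3 rot 4.4
```

play_rows:
  increments: "0 0 0.1 0.033 -0.03 0 0.5;0 0 0.2 0.066 -0.06 0 0.5;0 0 0.3 0.1 -0.09 0 0.5;0 0 0.4 0.133 -0.12 0 0.5;0 0 0.5 0.166 -0.15 0 0.5;0 0 0.6 0.2 -0.18 0 0.5;0 0 0.658 0.233 -0.21 0 0.5;0 0 0.658 0.266 -0.24 0 0.5"

```text
time: 21.95
ee_pos: [0.4956, 0.0537, 0.2468]
eef_rot: [0.999, 0.054, 0.0, 0.0]
ft_force: [1.4, 0.7, -0.4]
width: 0.0433
grip_force: 0.0
```

```bash
python3 - <<'E'
from h import *
go((*rk(-.03,.0325,.25),RY))
E
```

```text
0.0004 -0.0006 0.0050  0.0275 -0.1506 -0.0032 | rows pos 3.1 rot 0.0
```

play_rows:
  increments: "0 0 0 0.01 -0.045 0 0.5;0 0 0 0.02 -0.09 0 0.5;0 0 0 0.026 -0.135 0 0.5;0 0 0 0.026 -0.147 0 0.5;0 0 0 0.026 -0.147 0 0.5;0 0 0 0.026 -0.147 0 0.5;0 0 0 0.026 -0.147 0 0.5"

```text
time: 22.65
ee_pos: [0.5066, 0.1986, 0.2465]
eef_rot: [0.999, 0.052, 0.0, 0.001]
ft_force: [0.1, -0.3, 0.0]
width: 0.0431
grip_force: 0.0
```

```bash
python3 - <<'E'
from h import *
s=read_state();print(s['ee_pos'],yaw(s),rk(-.03,.0325))
c=snap('wrist')
import pickle;pickle.dump(c,open('w5.pkl','wb'))
for y in (.0325,-.0325): print(proj(c,rk(0,y,.074)))
u,v=proj(c,rk(0,.0325,.074)).astype(int)
g=c['color'].max(2)
print(u,v);
print(np.array2string(g[v-55:v+60:3,u-24:u+25:3],max_line_width=200))
E
```

```text
[0.5066 0.1986 0.2465] 0.10447463363941832 (np.float64(0.5065881835394715), np.float64(0.20641001964039352), 0)
[309.7725 187.4388]
[381.8291 187.5865]
309 187
[[243 243 242 242 242 243 243 243 243 243 244 244 243 244 244 244 244]
 [199 193 161 181 201 241 250 250 248 246 246 232 199 175 177 185 196]
 [174 167  38  60  95 242 253 253 253 253 253 221 108  27  26  75 160]
 [176 167  43  60  67 232 253 253 253 253 253 221  66  27  27  74 161]
 [175 168  40  59  58 138 253 253 253 253 253 207  28  26  26  79 161]
 [175 168  32  56  59 129 253 253 253 253 253 189  26  26  26  84 169]
 [176 169  35  56  61 129 253 253 253 253 253 179  27  27  25  84 171]
 [175 169  35  59  60 129 253 254 253 254 253 163  27  26  28  89 170]
 [176 171  37  59  59 128 253 253 253 253 253 162  27  27  27 115 172]
 [187 171  38  59  60 129 253 253 253 253 254 163  25  24  27 125 184]
 [183 170  44  60  59 129 253 253 253 253 253 163  30  32  26  98 175]
 [183 170  44  57  57 129 253 253 253 253 253 153  31  30  27  97 181]
 [186 173  39  53  59 129 253 254 253 253 253 150  31  32  28  98 183]
 [187 174  44  53
[... 1129 characters left out ...]
 77  54  54 156 254 253 253 254 253  58  29  31  32 169 177]
 [171 169  77  56  54 159 253 253 254 253 253  49  29  28  30 168 181]
 [179 168  80  49  54 195 253 254 254 253 253  79  28  28  36 173 181]
 [183 169  83  43  57 215 254 253 254 254 253  97  31  31  42 161 181]
 [182 168  84  52  90 245 253 254 253 254 253 136  37  29  33 130 181]
 [179 167  87  53 147 245 253 253 254 254 253 146  44  28  36 164 181]
 [181 170  88  50 134 245 253 253 254 253 252 147  41  33  40 169 180]
 [181 170  89  55  73 242 254 253 254 253 252 131  56  57  68 178 179]
 [182 170  93  47  56 196 254 254 254 253 252  73  57  57  71 179 179]
 [181 167  98  36  53 187 254 253 253 254 251  61  57  57  73 180 179]]
```

```bash
python3 - <<'E'
from h import *
import pickle;c=pickle.load(open('w5.pkl','rb'))
P=plane(c,308,193.7,.074);d=P[:2]-RK;print(P,d@[np.cos(RY),np.sin(RY)],d@[-np.sin(RY),np.cos(RY)])
go((P[0],P[1],.0505,RY))
E
```

```text
[0.5306 0.2105 0.074 ] -0.005656582156362676 0.03411944498015108
0.0009 -0.0003 0.0002  0.0250 -0.0094 0.1961 | rows pos 4.0 rot 0.0
```

play_rows:
  increments: "0 0 0 0.01 -0.009 0.045 0.5;0 0 0 0.02 -0.009 0.09 0.5;0 0 0 0.025 -0.009 0.13 0.5;0 0 0 0.025 -0.009 0.165 0.5;0 0 0 0.025 -0.009 0.185 0.5;0 0 0 0.025 -0.009 0.196 0.5;0 0 0 0.025 -0.009 0.196 0;0 0 0 0.025 -0.009 0.196 0"
  grip_force: 20

```text
time: 23.5
ee_pos: [0.5308, 0.2122, 0.0517]
eef_rot: [0.999, 0.053, 0.001, -0.0]
ft_force: [0.8, -0.6, 0.0]
width: 0.0342
grip_force: 0.0
```

play_rows:
  increments: "0 0 0 0 0 0 0;0 0 0 0 0 0 0;0 0 0 0 0 0 0;0 0 0 0 0 0 0;0 0 0 0 0 0 0"

```text
time: 24.0
ee_pos: [0.5308, 0.2123, 0.0517]
eef_rot: [0.999, 0.053, 0.001, 0.0]
ft_force: [0.8, -2.9, 6.5]
width: 0.02
grip_force: 20.0
```

```bash
python3 - <<'E'
from h import *
s=read_state();print(s['time'],s['ee_pos'],yaw(s),s['width'],s['grip_force'],s['ft_force'])
E
```

```text
24.0 [0.5308 0.2123 0.0517] 0.10606453673117433 0.02003998475149686 19.95865992270126 [ 0.7697 -2.8824  6.5111]
```

play_rows:
  increments: "0 0 0 -0.008 0 -0.001 0;0 0 0 -0.016 0 -0.001 0;0 0 0 -0.024 0 -0.001 0;0 0 0 -0.032 0 -0.001 0;0 0 0 -0.032 0 -0.02 0;0 0 0 -0.032 0 -0.05 0;0 0 0 -0.032 0 -0.085 0;0 0 0 -0.032 0 -0.11 0"

```text
time: 24.8
ee_pos: [0.4973, 0.2092, 0.162]
eef_rot: [0.999, 0.053, -0.0, 0.0]
ft_force: [1.1, -0.2, -3.6]
width: 0.0201
grip_force: 20.0
```

```bash
python3 - <<'E'
from h import *
s=read_state();print(s['time'],s['ee_pos'],yaw(s),s['width'],s['ft_force'])
go((*kn(0.000,0,.16),KY),(*kn(0.000,0,.095),KY))
E
```

```text
24.8 [0.4973 0.2092 0.162 ] 0.10691090762323838 0.020129570220050453 [ 1.0653 -0.2144 -3.5866]
0.0002 0.0001 0.3519  -0.0503 0.2791 0.0021 | rows pos 5.7 rot 2.3
0.0002 0.0001 0.3519  -0.0503 0.2791 0.0671 | rows pos 5.8 rot 2.3
```

play_rows:
  increments: "0 0 0.06 -0.008 0.045 0 0;0 0 0.12 -0.016 0.09 0 0;0 0 0.18 -0.024 0.135 0 0;0 0 0.24 -0.032 0.18 0 0;0 0 0.3 -0.04 0.225 0 0;0 0 0.352 -0.048 0.262 0 0;0 0 0.352 -0.05 0.279 0.01 0;0 0 0.352 -0.05 0.279 0.03 0"

```text
time: 25.6
ee_pos: [0.4775, -0.0769, 0.1307]
eef_rot: [0.992, -0.125, 0.001, 0.001]
ft_force: [-0.5, 0.4, -3.2]
width: 0.0199
grip_force: 20.0
```

play_rows:
  increments: "0 0 0 0 0 0.02 0;0 0 0 0 0 0.035 0;0 0 0 0 0 0.035 0;0 0 0 0 0 0.035 0;0 0 0 0 0 0.035 0"

```text
time: 26.1
ee_pos: [0.4783, -0.0736, 0.0964]
eef_rot: [0.992, -0.122, 0.0, 0.0]
ft_force: [-0.2, -0.4, -3.8]
width: 0.02
grip_force: 20.0
```

```bash
cat >> h.py <<'E'
def ends(c,z):
    """arm's left end in the scene view: bright/grey bar against plate: dump crop"""
def kcrop(c):
    return c['color'][155:255,293:393]
E
python3 - <<'E'
from h import *
s=read_state();print(s['time'],s['ee_pos'],yaw(s),s['width'],s['ft_force'])
go((*kn(0,0,.0695),KY))
c=snap('scene','sc3.png');k=kcrop(c)
print('\n'.join(' '.join('%3d'%x for x in r[::2]) for r in k.max(2)[34:62:1]))
E
```

```text
26.1 [ 0.4783 -0.0736  0.0964] -0.24557252694471723 0.01999990082008695 [-0.2091 -0.3702 -3.7752]
-0.0000 -0.0010 -0.0006  -0.0013 0.0004 0.0269 | rows pos 0.5 rot 0.0
115 116 118 116 114  73  63  63  58  84  97  98  88  54 110 104 131 137 141 141 141 142  87  56   7  10   9  11  11  11   9  10   9  10   8   8   9  29  18  92 145 139 140 141 141 140 141 142 140 141
115 115 118 117 115  83  65  64  63  89  97  98  91  55  85 102 131 134 140 142 142 141  86  71   7  11   9   9  10  11   8   9   8   8   8   9   9  20  14  95 144 141 140 140 142 140 140 140 142 141
114 115 116 118 114 100  81  75  77  97  98  98  95  65  79  99 124 134 141 140 141 141  79  66   8  17  16   6   8   8   7   5  10   7   7   7   6  10   9 100 144 141 142 140 140 141 141 140 140 141
113 115 116 116 115 113 105  98 103 105 100 103 101  79  77  83  99 130 142 141 140 141  76  45  10  27  16   7   6   9   7   8   9   6   3   5  14  17  33 108 141 141 140 142 141 141 141 140 141 141
114 115 116 116 116 116 115 113 120 111  94  92  93  75  63  59  72 125 140 142 141 140  78  36  12  29  15   7   7   6   6   5   5 
[... 3967 characters left out ...]
  50 112 143 141 141 141 141 139 147 157 162 195 156 136 136 136 133 129 129 129 128 128 128 128 128
142 141 127  72  67  68  69  69  69  69  69  70  68  68  66  63  62  56  68  68  93 128 119  39  57  50  90 138 131 127 138 141 152 198 227 233 245 193 131 130 128 127 128 128 128 129 128 128 128 128
141 143 140  79  67  68  68  69  69  69  68  67  68  67  66  63  62  57  68  68  70  96 114  35  55  49  72 115 106 105 132 150 187 246 253 252 253 233 130 128 128 128 127 128 128 128 128 129 128 128
142 141 141  82  67  69  68  68  69  69  69  68  69  67  64  64  61  59  69  67  68  74  94  33  52  47  64  96 113 122 144 162 200 253 252 251 251 246 143 132 134 129 128 128 129 129 129 128 129 128
```

play_rows:
  increments: "0 0 0 -0.0025 0 0.008 0;0 0 0 -0.0025 0 0.014 0;0 0 0 -0.0025 0 0.018 0;0 0 0 -0.0025 0 0.021 0;0 0 0 -0.0025 0 0.0235 0;0 0 0 -0.0025 0 0.025 0;0 0 0 -0.0025 0 0.0255 0;0 0 0 -0.0025 0 0.0255 0"

```text
time: 26.95
ee_pos: [0.4765, -0.0732, 0.0706]
eef_rot: [0.992, -0.123, 0.001, 0.0]
ft_force: [2.3, -0.5, 1.1]
width: 0.02
grip_force: 20.0
```

play_rows:
  increments: "0 0 0 0 0 0.0005 0;0 0 0 0 0 0.001 0;0 0 0 0 0 0.001 0"

```text
time: 27.25
ee_pos: [0.4769, -0.0733, 0.0701]
eef_rot: [0.992, -0.123, 0.001, 0.0]
ft_force: [2.1, -0.7, 6.8]
width: 0.02
grip_force: 20.0
```

play_rows:
  increments: "0 0 0 0.001 0 0 0;0 0 0 0.001 0 0 0.3;0 0 0 0.001 0 0 0.45;0 0 0 0.001 0 0 0.5;0 0 0 0.001 0 0 0.5;0 0 0 0.001 0 0 0.5;0 0 0 0.001 0 0 0.5;0 0 0 0.001 0 0 0.5"

```text
time: 28.05
ee_pos: [0.4766, -0.0733, 0.069]
eef_rot: [0.992, -0.123, -0.0, 0.0]
ft_force: [-0.0, 0.9, -0.3]
width: 0.0434
grip_force: 0.0
```

play_rows:
  increments: "0 0 0 0 0 0 0.5;0 0 0 0 0 0 0.5;0 0 0 0 0 0 0.5;0 0 0 0 0 0 0.5;0 0 0 0 0 0 0.5;0 0 0 0 0 0 0.5;0 0 0 0 0 0 0.5"

```text
time: 28.75
ee_pos: [0.4766, -0.0734, 0.0691]
eef_rot: [0.992, -0.123, 0.0, 0.0]
ft_force: [-0.8, 0.5, -0.1]
width: 0.0437
grip_force: 0.0
```

```bash
python3 - <<'E'
from h import *
s=read_state();print(s['time'],s['ee_pos'],s['width'],s['ft_force'])
ims=[]
for n in('side','scene'):
    c=snap(n);p=proj(c,kn(0,0,.07)).astype(int)
    ims.append(cv2.resize(c['color'][p[1]-50:p[1]+50,p[0]-50:p[0]+50],None,fx=4,fy=4))
I=cv2.cvtColor(np.hstack(ims),cv2.COLOR_RGB2BGR);cv2.imwrite('pics/k3.png',I)
J=cv2.imread('pics/k2.png');K=cv2.imread('pics/k1.png')
# mean abs difference to tipped(k2) & held-level(k1) in arm areas
for nm,A in(('tipped far-down',J),('level held',K)):
    for r in((slice(150,350),slice(220,330)),(slice(170,310),slice(480,600)),(slice(170,310),slice(600,720))): print(nm,np.abs(I[r].astype(int)-A[r]).mean())
E
```

```text
28.75 [ 0.4766 -0.0734  0.0691] 0.04365798183343897 [-0.8081  0.5097 -0.0651]
tipped far-down 33.371242424242425
tipped far-down 21.109960317460317
tipped far-down 20.00045634920635
level held 53.80622727272727
level held 26.062242063492064
level held 51.724563492063496
```

View pics/k3.png

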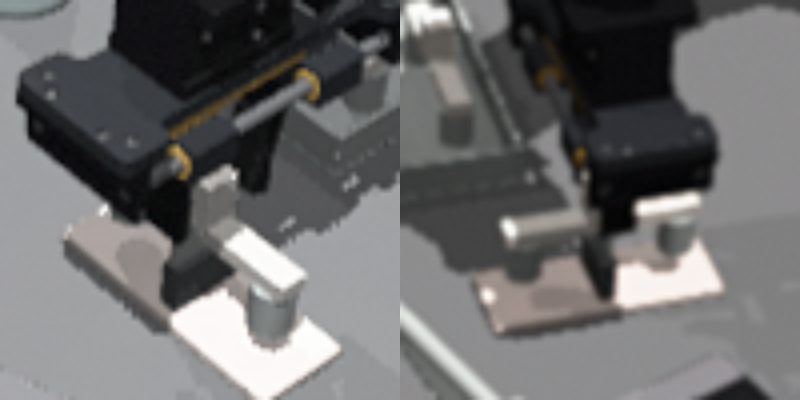

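Both ends are at equal height, so arm 2 balances (and arm 1 is visible standing in the tray). I return arm 2 to slot 2.

play_rows:
  increments: "0 0 0 0 0 0 0;0 0 0 0 0 0 0;0 0 0 0 0 0 0;0 0 0 0 0 0 0;0 0 0 0 0 0 0;0 0 0 0 0 -0.03 0;0 0 0 0 0 -0.07 0;0 0 0 0 0 -0.1 0"

```text
time: 29.65
ee_pos: [0.4765, -0.0732, 0.1706]
eef_rot: [0.992, -0.122, 0.0, -0.0]
ft_force: [0.5, 0.2, -2.5]
width: 0.0199
grip_force: 20.0
```

```bash
python3 - <<'E'
from h import *
s=read_state();print(s['time'],s['ee_pos'],s['width'],s['ft_force'])
go((.499,.209,.17,.105),(.499,.209,.054,.105))
E
```

```text
29.65 [ 0.4765 -0.0732  0.1706] 0.019942208833281707 [ 0.549   0.1931 -2.5443]
-0.0001 -0.0002 -0.3504  -0.0467 -0.2792 0.0007 | rows pos 5.7 rot 2.3
-0.0001 -0.0002 -0.3504  -0.0467 -0.2792 0.1167 | rows pos 6.1 rot 2.3
```

play_rows:
  increments: "0 0 -0.06 -0.008 -0.045 0 0;0 0 -0.12 -0.016 -0.09 0 0;0 0 -0.18 -0.024 -0.135 0 0;0 0 -0.24 -0.032 -0.18 0 0;0 0 -0.3 -0.04 -0.225 0 0;0 0 -0.35 -0.046 -0.265 0 0;0 0 -0.35 -0.0467 -0.279 0 0;0 0 -0.35 -0.0467 -0.279 0.02 0"

```text
time: 30.45
ee_pos: [0.4999, 0.2122, 0.1505]
eef_rot: [0.999, 0.054, 0.002, -0.001]
ft_force: [0.8, -0.2, -3.2]
width: 0.0194
grip_force: 20.0
```

play_rows:
  increments: "0 0 0 0 0 0.03 0;0 0 0 0 0 0.06 0;0 0 0 0 0 0.08 0;0 0 0 0 0 0.09 0;0 0 0 0 0 0.09 0;0 0 0 0 0 0.09 0"

```text
time: 31.05
ee_pos: [0.4996, 0.2087, 0.0598]
eef_rot: [0.999, 0.052, 0.0, -0.0]
ft_force: [0.4, 0.5, -2.6]
width: 0.0199
grip_force: 20.0
```

```bash
python3 - <<'E'
from h import *
s=read_state();print(s['time'],s['ee_pos'],s['width'],s['ft_force'])
go((.499,.209,.0505,.105))
E
```

```text
31.05 [0.4996 0.2087 0.0598] 0.019880172074179064 [ 0.3503  0.5381 -2.5517]
-0.0002 -0.0007 -0.0010  -0.0006 -0.0004 0.0093 | rows pos 0.2 rot 0.0
```

play_rows:
  increments: "0 0 0 0 0 0.004 0;0 0 0 0 0 0.007 0;0 0 0 0 0 0.0085 0;0 0 0 0 0 0.0085 0;0 0 0 0 0 0.0085 0.35;0 0 0 0 0 0.0085 0.35;0 0 0 0 0 0.0085 0.35;0 0 0 0 0 0.0085 0.35"

```text
time: 31.85
ee_pos: [0.4993, 0.2087, 0.0507]
eef_rot: [0.999, 0.052, 0.0, -0.0]
ft_force: [-1.2, -0.2, 0.2]
width: 0.0302
grip_force: 0.0
```

play_rows:
  increments: "0 0 0 0 0 0 0;0 0 0 0 0 0 0;0 0 0 0 0 0 0;0 0 0 0 0 0 0;0 0 0 0.008 0 0 0;0 0 0 0.016 0 0 0;0 0 0 0.024 0 0 0;0 0 0 0.024 0 0 0"

```text
time: 32.65
ee_pos: [0.5246, 0.2112, 0.0506]
eef_rot: [0.999, 0.052, 0.001, -0.0]
ft_force: [1.5, 0.5, 0.5]
width: 0.0195
grip_force: 20.0
```

play_rows:
  increments: "0 0 0 0.003 0 0 0;0 0 0 0.006 0 0 0;0 0 0 0.007 0 0 0;0 0 0 0.007 0 0 0"

```text
time: 33.05
ee_pos: [0.53, 0.212, 0.0505]
eef_rot: [0.999, 0.052, -0.0, -0.0]
ft_force: [-3.1, 0.2, 3.4]
width: 0.0198
grip_force: 20.0
```

play_rows:
  increments: "0 0 0 0.001 0 0 0;0 0 0 0.001 0 0 0"

```text
time: 33.25
ee_pos: [0.5309, 0.212, 0.0505]
eef_rot: [0.999, 0.052, -0.0, 0.0]
ft_force: [-3.6, -0.6, 3.9]
width: 0.0198
grip_force: 20.0
```

play_rows:
  increments: "0 0 0 0 0 0 0.35;0 0 0 0 0 0 0.5;0 0 0 0 0 0 0.5;0 0 0 0 0 0 0.5;0 0 0 0 0 -0.04 0.5;0 0 0 -0.01 0 -0.09 0.5;0 0 0 -0.02 0.035 -0.14 0.5;0 0 0 -0.025 0.065 -0.196 0.5"

```text
time: 34.05
ee_pos: [0.5131, 0.1574, 0.2252]
eef_rot: [0.999, 0.053, -0.0, 0.0]
ft_force: [1.7, -1.5, 1.2]
width: 0.0435
grip_force: 0.0
```

play_rows:
  increments: "0 0 0 0 0 0 0.5;0 0 0 0 0 0 0.5;0 0 0 0 0 0 0.5"

```text
time: 34.35
ee_pos: [0.5135, 0.158, 0.2227]
eef_rot: [0.999, 0.052, -0.001, 0.0]
ft_force: [-0.9, 0.4, -1.2]
width: 0.0431
grip_force: 0.0
```

```bash
cat >> h.py <<'E'
def hub(c,P):
    """centre of hub top near world point P: column/row extents of bright top"""
    u,v=proj(c,P).astype(int);g=c['color'].max(2).astype(int)[v-30:v+36,u-30:u+31]
    return u,v,g
E
python3 - <<'E'
from h import *
s=read_state();print(s['time'],s['ee_pos'],yaw(s))
c=snap('wrist')
import pickle;pickle.dump(c,open('w6.pkl','wb'))
P=rk(-.004,-.0325,.074);u,v,g=hub(c,P);print(u,v,proj(c,rk(0,-.0325,.074)))
print('\n'.join('%d '%(v-30+2*i)+' '.join('%3d'%x for x in r[::2]) for i,r in enumerate(g[10:50:2],5)))
u,v,g=hub(c,rk(-.004,.0325,.074));print(u,v,proj(c,rk(0,.0325,.074)))
print('\n'.join('%d '%(v-30+2*i)+' '.join('%3d'%x for x in r[::2]) for i,r in enumerate(g[10:50:2],5)))
E
```

```text
34.35 [0.5135 0.158  0.2227] 0.104895817739224
337 198 [337.9261 193.7864]
178 181 180 171  74  48  52  53  53  52  51  54 193 253 253 253 253 253 249 196 196 121  32  27  38  94 102 103 102 102 101 102
180 181 181 171  74  49  52  53  52  50  50  58 198 253 253 253 253 248 237 195 197 120  33  27  39  96 103 102 100 100 102 102
182 182 181 171  74  49  53  53  51  51  52  64 181 244 242 242 242 203 180 183 183 116  40  30  42  96 102 102 102 101 102 102
184 180 181 171  74  48  51  52  51  52  52  83 116 125 116 115 119 118 119 118 119 106  80  36  42  96 100 101 102 101 101 102
186 181 181 167  74  34  49  51  52  51  53 101 184 170 137 137 138 137 137 138 136 135 132 100  47  95 101 100 102 104 101 102
188 181 179 163  73  37  51  52  51  52  56 128 245 218 199 198 196 198 199 200 198 197 197 165  50  98 102 101 102 101 102 103
190 181 180 163  73  37  51  52  50  53  53 135 246 212 202 201 202 204 203 204 204 203 203 171  52  99 101 101 102 102 101 102
192 181 180 165  75  37  52  50  51  52  55 137 244 205 201 202 203 203 203 203 202 202 204 174  52  99 101 103 103 101 101 101
1
[... 3422 characters left out ...]
 253 253 248 134  96  31  31  29  28  30  29  28  29  57 169
208 178 176 176 175 176 174 177 237 253 253 253 253 253 253 253 253 253 253 249 178 114  30  29  29  30  27  30  29  29  54 169
210 178 177 177 175 174 174 174 212 242 240 236 244 250 250 250 251 251 251 249 246 133  31  27  31  30  29  29  29  27  49 167
212 178 177 176 175 175 174 174 173 170 139  60 206 252 252 252 252 252 252 253 251 144  34  29  28  29  31  29  30  29  48 165
214 177 177 176 175 174 174 174 172 171 146  54 211 253 253 253 253 253 253 253 251 148  40  30  31  31  29  30  29  28  46 166
216 178 177 176 174 175 173 173 173 172 149  52 195 253 253 253 253 253 253 253 251 150  39  28  29  30  32  28  29  28  46 164
```

```bash
python3 - <<'E'
from h import *
import pickle;c=pickle.load(open('w6.pkl','rb'))
P=plane(c,339.7,199.3,.074);d=P[:2]-RK;print(P,d@[np.cos(RY),np.sin(RY)],d@[-np.sin(RY),np.cos(RY)])
go((P[0],P[1],.0505,RY))
E
```

```text
[0.5387 0.1428 0.074 ] -0.0046602142522140086 -0.03408215195957983
0.0000 0.0020 0.0013  0.0240 0.0179 0.1719 | rows pos 3.5 rot 0.0
```

play_rows:
  increments: "0 0 0 0.01 0.018 0.04 0.5;0 0 0 0.02 0.018 0.08 0.5;0 0 0 0.024 0.018 0.11 0.5;0 0 0 0.024 0.018 0.14 0.5;0 0 0 0.024 0.018 0.16 0.5;0 0 0 0.024 0.018 0.172 0.5;0 0 0 0.024 0.018 0.172 0;0 0 0 0.024 0.018 0.172 0"

```text
time: 35.2
ee_pos: [0.5399, 0.1428, 0.0521]
eef_rot: [0.999, 0.052, 0.0, -0.0]
ft_force: [0.3, 0.3, 0.9]
width: 0.0344
grip_force: 0.0
```

play_rows:
  increments: "0 0 0 0 0 0 0;0 0 0 0 0 0 0;0 0 0 0 0 0 0;0 0 0 0 0 0 0;0 0 0 0 0 0 0"

```text
time: 35.7
ee_pos: [0.5404, 0.1424, 0.0527]
eef_rot: [0.999, 0.052, 0.001, 0.0]
ft_force: [-1.0, -0.4, 7.3]
width: 0.02
grip_force: 20.0
```

play_rows:
  increments: "0 0 0 -0.008 0 -0.001 0;0 0 0 -0.016 0 -0.001 0;0 0 0 -0.024 0 -0.001 0;0 0 0 -0.032 0 -0.001 0;0 0 0 -0.032 0 -0.02 0;0 0 0 -0.032 0 -0.05 0;0 0 0 -0.032 0 -0.085 0;0 0 0 -0.032 0 -0.11 0"

```text
time: 36.5
ee_pos: [0.5071, 0.139, 0.1632]
eef_rot: [0.999, 0.052, 0.0, 0.0]
ft_force: [1.6, 0.6, -2.7]
width: 0.0195
grip_force: 20.0
```

```bash
python3 - <<'E'
from h import *
s=read_state();print(s['time'],s['ee_pos'],yaw(s),s['width'],s['ft_force'])
go((*kn(0.000,0,.13),KY),(*kn(0.000,0,.095),KY))
E
```

```text
36.5 [0.5071 0.139  0.1632] 0.10462960214208039 0.019483993005866444 [ 1.5775  0.5876 -2.7274]
0.0002 -0.0001 0.3496  -0.0522 0.2084 0.0332 | rows pos 4.3 rot 2.3
0.0002 -0.0001 0.3496  -0.0522 0.2084 0.0682 | rows pos 4.5 rot 2.3
```

play_rows:
  increments: "0 0 0.06 -0.008 0.04 0 0;0 0 0.12 -0.016 0.08 0 0;0 0 0.18 -0.024 0.12 0 0;0 0 0.24 -0.032 0.16 0 0;0 0 0.3 -0.045 0.195 0.01 0;0 0 0.35 -0.051 0.208 0.03 0;0 0 0.35 -0.051 0.208 0.05 0;0 0 0.35 -0.051 0.208 0.065 0"

```text
time: 37.3
ee_pos: [0.477, -0.0737, 0.095]
eef_rot: [0.992, -0.123, -0.001, 0.0]
ft_force: [1.4, 0.6, -2.6]
width: 0.0199
grip_force: 20.0
```

play_rows:
  increments: "0 0 0 0 0 0 0;0 0 0 0 0 0 0;0 0 0 0 0 0 0"

```text
time: 37.6
ee_pos: [0.4791, -0.0731, 0.0975]
eef_rot: [0.992, -0.122, 0.001, 0.0]
ft_force: [-0.7, -0.1, -3.0]
width: 0.0195
grip_force: 20.0
```

```bash
python3 - <<'E'
from h import *
s=read_state();print(s['time'],s['ee_pos'],yaw(s),s['width'],s['ft_force'])
go((*kn(0.001,0,.0712),KY))
c=snap('scene','sc4.png');k=kcrop(c)
print('\n'.join(' '.join('%3d'%x for x in r) for r in k.max(2)[40:54:1,20:34]));print()
print('\n'.join(' '.join('%3d'%x for x in r) for r in k.max(2)[38:46:1,66:80]))
E
```

```text
37.6 [ 0.4791 -0.0731  0.0975] -0.24538323376106375 0.019505438317920395 [-0.7132 -0.0688 -3.0151]
0.0000 -0.0011 -0.0004  -0.0010 0.0011 0.0263 | rows pos 0.5 rot 0.0
102  94  89  90  94  97  89  76  67  57  57  87 124 138
 94  84  75  70  70  70  66  64  67  61  57  77 115 138
 70  67  64  61  62  61  59  61  77  82  64  62  95 131
 61  62  62  63  63  63  58  61  89 110  86  62  85 127
 63  63  63  63  63  60  57  59  89 119 107  69  77 116
 62  61  62  61  60  65  67  64  85 114 116  93  95 121
 61  62  62  62  65  92 115 112 117 133 142 136 139 150
 61  62  65  64  72 118 164 167 159 158 163 162 163 164
 62  65  67  65  69 116 185 205 178 166 166 164 164 163
 60  63  62  60  58  94 174 213 181 162 160 154 149 147
 58  58  58  57  53  72 128 172 166 142 133 126 116 111
 59  60  60  62  60  62  92 133 144 111  95  93  91  91
 64  66  64  67  67  66  82 116 128 101  86  88  89  89
 68  69  68  69  69  68  77 101 119 101  88  92  93  87

 28  39  60  79  92 108 121 126 121  97  99 118 138 143
119 141 178 205 213 220 226 227 208 156 134 139 142 142
224 234 247 254 254 253 253 253 246 193 146 141 141 141
252 251 251 252 251 251 251 252 250 220 157 139 140 141
250 250 250 250 250 249 246 244 243 216 158 139 140 142
246 243 241 239 234 226 215 206 197 176 146 139 140 141
219 206 197 181 163 155 156 156 154 148 141 142 141 141
162 158 156 151 147 148 150 154 150 145 142 140 141 141
```

play_rows:
  increments: "0 0 0 -0.0005 0 0.008 0;0 0 0 -0.0005 0 0.014 0;0 0 0 -0.0005 0 0.018 0;0 0 0 -0.0005 0 0.021 0;0 0 0 -0.0005 0 0.0235 0;0 0 0 -0.0005 0 0.0255 0;0 0 0 -0.0005 0 0.0265 0;0 0 0 -0.0005 0 0.0265 0"

```text
time: 38.45
ee_pos: [0.4798, -0.0733, 0.0712]
eef_rot: [0.992, -0.123, 0.002, 0.0]
ft_force: [3.5, -1.1, 3.4]
width: 0.0198
grip_force: 20.0
```

play_rows:
  increments: "0 0 0 0 0 0.0005 0;0 0 0 0 0 0.0005 0"

```text
time: 38.65
ee_pos: [0.4798, -0.0733, 0.0711]
eef_rot: [0.992, -0.123, 0.002, 0.0]
ft_force: [1.8, -1.7, 10.3]
width: 0.02
grip_force: 20.0
```

play_rows:
  increments: "0 0 0 0.001 0 -0.0005 0;0 0 0 0.001 0 -0.0005 0.3;0 0 0 0.001 0 -0.0005 0.45;0 0 0 0.001 0 -0.0005 0.5;0 0 0 0.001 0 -0.0005 0.5;0 0 0 0.001 0 -0.0005 0.5;0 0 0 0.001 0 -0.0005 0.5;0 0 0 0.001 0 -0.0005 0.5"

```text
time: 39.45
ee_pos: [0.4793, -0.0734, 0.0702]
eef_rot: [0.992, -0.123, 0.0, 0.0]
ft_force: [0.8, -0.9, 0.0]
width: 0.0433
grip_force: 0.0
```

play_rows:
  increments: "0 0 0 0 0 0 0.5;0 0 0 0 0 0 0.5;0 0 0 0 0 0 0.5;0 0 0 0 0 0 0.5;0 0 0 0 0 0 0.5;0 0 0 0 0 0 0.5;0 0 0 0 0 0 0.5"

```text
time: 40.15
ee_pos: [0.4793, -0.0734, 0.0702]
eef_rot: [0.992, -0.123, 0.0, 0.0]
ft_force: [0.8, -0.1, 0.4]
width: 0.0439
grip_force: 0.0
```

```bash
python3 - <<'E'
from h import *
s=read_state();print(s['time'],s['ee_pos'],s['width'],s['ft_force'])
ims=[]
for n in('side','scene'):
    c=snap(n);p=proj(c,kn(0,0,.07)).astype(int)
    ims.append(cv2.resize(c['color'][p[1]-50:p[1]+50,p[0]-50:p[0]+50],None,fx=4,fy=4))
I=cv2.cvtColor(np.hstack(ims),cv2.COLOR_RGB2BGR);cv2.imwrite('pics/k4.png',I)
for nm in('k2','k3'):
    A=cv2.imread(f'pics/{nm}.png')
    print(nm,[np.abs(I[r].astype(int)-A[r]).mean().round(1) for r in((slice(150,350),slice(220,330)),(slice(170,310),slice(480,600)),(slice(170,310),slice(600,720)))])
print('\n'.join(' '.join('%3d'%x for x in r) for r in kcrop(c).max(2)[40:66:1,20:34]));print()
print('\n'.join(' '.join('%3d'%x for x in r) for r in kcrop(c).max(2)[40:62:1,62:80]))
E
```

```text
40.15 [ 0.4793 -0.0734  0.0702] 0.043875575457430954 [ 0.7514 -0.1431  0.4361]
k2 [np.float64(34.5), np.float64(20.2), np.float64(21.5)]
k3 [np.float64(7.6), np.float64(6.7), np.float64(5.1)]
103  93  90  90  93  97  87  74  64  57  55  57  60  67
 95  84  75  71  70  71  65  59  58  57  59  59  62  77
 69  67  64  62  61  61  60  55  57  59  72  78  64  77
 61  62  63  61  63  63  59  58  57  61  85  99  72  62
 62  62  63  63  62  63  59  57  57  60  77  97  82  63
 62  63  62  63  62  62  59  58  57  57  62  78  82  62
 62  61  63  62  61  61  61  62  60  57  57  61  61  57
 61  62  66  67  63  60  63  69  65  56  56  56  55  56
 63  65  66  68  65  60  64  67  63  58  57  57  57  57
 61  62  63  61  59  58  58  59  59  57  57  59  57  58
 59  60  58  58  59  57  58  58  59  61  62  63  63  65
 59  60  60  61  63  61  61  62  64  68  69  67  67  66
 65  65  64  67  66  68  67  67  66  67  66  67  68  70
 66  69  68  68  67  67  68  69  70  72  76  79  89  95
 70  68  68  67  69  86 104  99 100 111 120 125 132 138
 68  69  69  66  83 141 181 153 141 153 159 161 162 162
 69  69  68 
[... 1432 characters left out ...]
 222 210 203 191 173 165 161 155 145 141 140 142 141
215 206 198 180 163 161 159 158 154 150 149 146 145 142 141 141 141 140
152 156 155 147 142 149 156 163 166 171 164 145 140 141 141 141 142 141
144 143 137 127 122 133 157 173 178 176 160 136 132 140 141 141 140 140
145 138 114  84  75  93 125 148 150 139 123 117 129 140 141 140 136 136
142 132 101  62  59  73  91 106 113 110 108 112 128 135 136 134 130 129
141 132 100  62  61  76  87  97 104 107 106 115 135 130 129 129 128 128
143 130  92  61  65  80  90 100 106 106 109 136 160 138 126 127 128 128
152 136  93  59  67  80  92 101 106 105 113 170 206 162 128 128 127 128
163 153 108  65  66  81  91  99 104 104 128 203 240 193 137 129 131 128
```

Matches the level picture (k3), so arm 3 balances. I return it to slot 3.

play_rows:
  increments: "0 0 0 0 0 0 0;0 0 0 0 0 0 0;0 0 0 0 0 0 0;0 0 0 0 0 0 0;0 0 0 0 0 0 0;0 0 0 0 0 -0.03 0;0 0 0 0 0 -0.07 0;0 0 0 0 0 -0.1 0"

```text
time: 41.05
ee_pos: [0.4793, -0.0732, 0.1718]
eef_rot: [0.992, -0.122, 0.0, -0.0]
ft_force: [1.3, 0.2, -2.7]
width: 0.0198
grip_force: 20.0
```

```bash
python3 - <<'E'
from h import *
s=read_state();print(s['time'],s['ee_pos'],s['width'],s['ft_force'])
go((.5086,.139,.17,.105))
E
```

```text
41.05 [ 0.4793 -0.0732  0.1718] 0.01975221481885073 [ 1.2568  0.2199 -2.7033]
-0.0000 -0.0003 -0.3505  -0.0231 -0.2130 0.0019 | rows pos 4.3 rot 2.3
```

play_rows:
  increments: "0 0 -0.06 -0.004 -0.04 0 0;0 0 -0.12 -0.008 -0.08 0 0;0 0 -0.18 -0.012 -0.12 0 0;0 0 -0.24 -0.016 -0.16 0 0;0 0 -0.3 -0.02 -0.195 0 0;0 0 -0.35 -0.023 -0.213 0.01 0;0 0 -0.35 -0.023 -0.213 0.03 0;0 0 -0.35 -0.023 -0.213 0.06 0"

```text
time: 41.85
ee_pos: [0.5094, 0.1393, 0.1099]
eef_rot: [0.999, 0.053, 0.001, -0.0]
ft_force: [0.0, -0.8, -2.6]
width: 0.0197
grip_force: 20.0
```

play_rows:
  increments: "0 0 0 0 0 0.02 0;0 0 0 0 0 0.04 0;0 0 0 0 0 0.05 0;0 0 0 0 0 0.05 0;0 0 0 0 0 0.05 0"

```text
time: 42.35
ee_pos: [0.5091, 0.1387, 0.0606]
eef_rot: [0.999, 0.052, 0.0, 0.0]
ft_force: [0.3, 0.4, -2.2]
width: 0.0196
grip_force: 20.0
```

```bash
python3 - <<'E'
from h import *
s=read_state();print(s['time'],s['ee_pos'],s['width'],s['ft_force'])
go((.5086,.139,.0516,.105))
E
```

```text
42.35 [0.5091 0.1387 0.0606] 0.01958135693111257 [ 0.3098  0.3797 -2.2396]
0.0000 -0.0004 -0.0008  -0.0005 -0.0003 0.0090 | rows pos 0.2 rot 0.0
```

play_rows:
  increments: "0 0 0 0 0 0.004 0;0 0 0 0 0 0.007 0;0 0 0 0 0 0.0085 0;0 0 0 0 0 0.0085 0;0 0 0 0 0 0.0085 0.35;0 0 0 0 0 0.0085 0.35;0 0 0 0 0 0.0085 0.35;0 0 0 0 0 0.0085 0.35"

```text
time: 43.15
ee_pos: [0.5089, 0.1389, 0.0518]
eef_rot: [0.999, 0.052, 0.0, 0.0]
ft_force: [1.0, 0.6, 0.7]
width: 0.0301
grip_force: 0.0
```

play_rows:
  increments: "0 0 0 0 0 0 0;0 0 0 0 0 0 0;0 0 0 0 0 0 0;0 0 0 0 0 0 0;0 0 0 0.008 0 0 0;0 0 0 0.016 0 0 0;0 0 0 0.024 0 0 0;0 0 0 0.024 0 0 0"

```text
time: 43.95
ee_pos: [0.5342, 0.1414, 0.0517]
eef_rot: [0.999, 0.052, 0.001, -0.0]
ft_force: [1.5, 1.0, 0.5]
width: 0.0197
grip_force: 20.0
```

play_rows:
  increments: "0 0 0 0.003 0 0 0;0 0 0 0.006 0 0 0;0 0 0 0.007 0 0 0;0 0 0 0.007 0 0 0"

```text
time: 44.35
ee_pos: [0.5396, 0.1422, 0.0517]
eef_rot: [0.999, 0.052, 0.0, -0.0]
ft_force: [-3.3, 0.5, 3.6]
width: 0.0197
grip_force: 20.0
```

play_rows:
  increments: "0 0 0 0.001 0 0 0;0 0 0 0.001 0 0 0;0 0 0 0.001 0 0 0.4;0 0 0 0.001 0 0 0.5;0 0 0 0.001 0 0 0.5;0 0 0 0.001 0 -0.05 0.5;0 0 0 0.001 0 -0.1 0.5;0 0 0 -0.03 0 -0.15 0.5"

```text
time: 45.15
ee_pos: [0.5161, 0.1395, 0.1965]
eef_rot: [0.999, 0.052, 0.001, -0.001]
ft_force: [0.2, -0.9, 1.1]
width: 0.0429
grip_force: 0.0
```

play_rows:
  increments: "0 0 0 0 0 -0.02 0.5;0 0 0 0 0 -0.04 0.5;0 0 0 0 0 -0.04 0.5"

```text
time: 45.45
ee_pos: [0.5157, 0.1398, 0.2371]
eef_rot: [0.999, 0.052, 0.003, -0.0]
ft_force: [0.1, 0.6, 0.6]
width: 0.0438
grip_force: 0.0
```

```bash
python3 - <<'E'
from h import *
s=read_state();print(s['time'],s['ee_pos'],yaw(s))
c=snap('wrist');import pickle;pickle.dump(c,open('w7.pkl','wb'))
g=c['color'].max(2).astype(int)
for y in(.0325,-.0325):
    u,v=proj(c,rk(0,y,.074)).astype(int);print(u,v)
    # right part of hub (cols beyond crossbar) row extents
    for du in(-10,-9,-8,8,9,10): print(du,' '.join('%d'%x for x in g[v-20:v+26:2,u+du]))
go((.6799,.1915,.245,RY+np.pi/2),(.6799,.1915,.154,RY+np.pi/2))
a=snap('side');b=snap('scene','sc5.png');A=a['color'];
cv2.imwrite('pics/sd5.png',cv2.cvtColor(A,cv2.COLOR_RGB2BGR))
E
```

```text
45.45 [0.5157 0.1398 0.2371] 0.10404045452058189
242 192
-10 113 114 116 121 123 116 163 251 252 252 253 253 252 252 253 253 252 252 251 195 170 171 170
-9 181 169 150 141 124 112 165 251 253 253 252 253 252 253 253 253 252 253 251 181 153 156 159
-8 248 243 231 225 205 138 164 250 252 253 252 253 252 252 252 252 253 252 251 156 112 112 119
8 243 244 244 245 228 126 114 117 116 116 113 115 114 116 115 115 116 142 234 252 252 252 253
9 167 168 175 186 167 115 114 114 113 114 114 112 113 116 113 113 113 163 240 249 250 251 252
10 92 97 107 112 109 104 109 106 106 110 109 108 110 113 112 112 114 156 207 227 228 235 243
316 192
-10 59 58 57 57 58 70 114 235 248 247 247 248 248 248 248 248 247 244 244 127 53 54 52
-9 99 99 99 100 98 91 121 241 252 252 252 252 252 252 252 252 252 249 251 149 84 86 84
-8 192 194 193 194 188 131 130 247 253 253 253 253 253 253 252 253 252 252 251 201 182 180 180
8 249 249 249 246 229 132 133 249 252 253 252 253 253 253 253 253 253 253 252 245 246 245 246
9 218 218 216 190 160 107 132 250 252 253 252 253 253 253 252 253 253 252 252 214 185 183 184
10 114 114 113 90 75 79 130 248 252 252 252 252 252 252 252 252 252 252 250 153 85 84 85
0.0022 -0.0020 -1.5707  0.1693 -0.0345 -0.0093 | rows pos 3.5 rot 10.5
0.0022 -0.0020 -1.5707  0.1691 -0.0346 0.0817 | rows pos 3.8 rot 10.5
```

Both hubs sit at the same, home row. Next is the bar.

play_rows:
  increments: "0 0 -0.14 0.025 -0.005 -0.015 0.5;0 0 -0.28 0.05 -0.01 -0.02 0.5;0 0 -0.42 0.075 -0.015 -0.02 0.5;0 0 -0.56 0.1 -0.02 -0.02 0.5;0 0 -0.7 0.125 -0.025 -0.02 0.5;0 0 -0.84 0.15 -0.03 -0.02 0.5;0 0 -0.98 0.169 -0.0345 -0.02 0.5;0 0 -1.12 0.169 -0.0345 -0.02 0.5"

```text
time: 46.4
ee_pos: [0.6799, 0.1919, 0.2509]
eef_rot: [0.817, 0.577, -0.001, -0.001]
ft_force: [0.1, -0.7, -0.6]
width: 0.0437
grip_force: 0.0
```

play_rows:
  increments: "0 0 -0.14 0 0 0 0.5;0 0 -0.28 0 0 0 0.5;0 0 -0.42 0 0 0 0.5;0 0 -0.45 0 0 0 0.5;0 0 -0.45 0 0 0 0.5;0 0 -0.45 0 0 0 0.5"

```text
time: 47.0
ee_pos: [0.6788, 0.1913, 0.2536]
eef_rot: [0.671, 0.742, -0.0, -0.0]
ft_force: [0.2, 0.1, -0.3]
width: 0.0436
grip_force: 0.0
```

```bash
python3 - <<'E'
from h import *
s=read_state();print(s['time'],s['ee_pos'],yaw(s),s['joint_positions'])
go((.6799,.1915,.154,RY+np.pi/2))
E
```

```text
47.0 [0.6788 0.1913 0.2536] 1.6712442734241768 [ 0.1488  0.6311 -0.8349  1.1253  0.4525  1.562  -0.4835]
-0.0007 0.0002 -0.0036  0.0001 0.0012 0.0996 | rows pos 2.0 rot 0.0
```

play_rows:
  increments: "0 0 0 0 0.001 0.03 0.5;0 0 0 0 0.001 0.06 0.5;0 0 0 0 0.001 0.085 0.5;0 0 0 0 0.001 0.099 0.5;0 0 0 0 0.001 0.099 0;0 0 0 0 0.001 0.099 0;0 0 0 0 0.001 0.099 0;0 0 0 0 0.001 0.099 0"
  grip_force: 10

```text
time: 47.8
ee_pos: [0.6802, 0.1918, 0.1566]
eef_rot: [0.67, 0.743, 0.001, 0.0]
ft_force: [-14.7, -1.6, 5.5]
width: 0.0196
grip_force: 7.5
```

play_rows:
  increments: "0 0 0 0 0 0 0;0 0 0 0 0 0 0;0 0 0 0 0 0 0"

```text
time: 48.1
ee_pos: [0.6769, 0.1915, 0.1564]
eef_rot: [0.669, 0.743, -0.003, -0.001]
ft_force: [-19.4, -5.7, 12.2]
width: 0.0127
grip_force: 10.0
```

```bash
python3 - <<'E'
from h import *
s=read_state();print(s['time'],s['ee_pos'],yaw(s),s['width'],s['grip_force'],s['ft_force'])
X,Y,_=rk(.085);h=np.array([X,Y]);u=np.array([np.cos(RY),np.sin(RY)])
p=s['ee_pos'];print('bar rel',(p[:2]-h)@u, p[2]+.019-.055)
for th in np.linspace(2.0,-.02,17)[1:]:
    d=-.13*np.cos(th)+.13*np.cos(2.0);print('%.2f y %.4f z %.4f'%(th,d,-.13*(np.sin(th)-np.sin(2.0))))
E
```

```text
48.1 [0.6769 0.1915 0.1564] 1.6754444313524253 0.012741615869951213 9.991861581802368 [-19.3861  -5.7056  12.1758]
bar rel 0.05283181353948727 0.12039664712434744
1.87 y -0.0153 z -0.0059
1.75 y -0.0312 z -0.0098
1.62 y -0.0475 z -0.0116
1.50 y -0.0639 z -0.0114
1.37 y -0.0802 z -0.0091
1.24 y -0.0960 z -0.0048
1.12 y -0.1112 z 0.0014
0.99 y -0.1254 z 0.0095
0.86 y -0.1385 z 0.0194
0.74 y -0.1503 z 0.0308
0.61 y -0.1606 z 0.0436
0.48 y -0.1691 z 0.0576
0.36 y -0.1758 z 0.0726
0.23 y -0.1806 z 0.0883
0.11 y -0.1834 z 0.1044
-0.02 y -0.1841 z 0.1208
```

play_rows:
  increments: "0 0 0 0 -0.018 -0.006 0;0 0 0 0 -0.034 -0.01 0;0 0 0 0 -0.05 -0.0115 0;0 0 0 0 -0.067 -0.0115 0;0 0 0 0 -0.083 -0.009 0;0 0 0 0 -0.099 -0.005 0;0 0 0 0 -0.114 0.0015 0;0 0 0 0 -0.128 0.0095 0"

```text
time: 48.9
ee_pos: [0.5531, 0.1789, 0.1472]
eef_rot: [0.67, 0.743, 0.002, 0.001]
ft_force: [1.9, 2.2, 1.6]
width: 0.0114
grip_force: 10.0
```

play_rows:
  increments: "0 0 0 0 -0.013 0.01 0;0 0 0 0 -0.025 0.0215 0;0 0 0 0 -0.0355 0.034 0;0 0 0 0 -0.044 0.048 0;0 0 0 0 -0.051 0.063 0;0 0 0 0 -0.056 0.079 0;0 0 0 0 -0.059 0.095 0;0 0 0 0 -0.0595 0.109 0"

```text
time: 49.7
ee_pos: [0.4931, 0.1727, 0.0367]
eef_rot: [0.669, 0.743, 0.0, 0.0]
ft_force: [-3.5, 2.0, 1.8]
width: 0.0114
grip_force: 10.0
```

play_rows:
  increments: "0 0 0 0 0 0.002 0;0 0 0 0 0 0.002 0;0 0 0 0 0 0.002 0"

```text
time: 50.0
ee_pos: [0.4931, 0.1726, 0.0349]
eef_rot: [0.669, 0.743, -0.0, -0.0]
ft_force: [-3.5, 3.6, -3.2]
width: 0.0116
grip_force: 10.0
```

play_rows:
  increments: "0 0 0 0 0 0 0.4;0 0 0 0 0 0 0.6;0 0 0 0 0 0 0.6;0 0 0 0 0 0 0.6;0 0 0 0 0 0 0.6;0 0 0 0 0 -0.04 0.6;0 0 0 0 0 -0.09 0.6;0 0 0 0 0 -0.14 0.6"

```text
time: 50.8
ee_pos: [0.4929, 0.1721, 0.1762]
eef_rot: [0.669, 0.743, -0.0, -0.0]
ft_force: [1.3, -0.6, -0.5]
width: 0.0518
grip_force: 0.0
```

play_rows:
  increments: "0 0 0 0 -0.03 -0.03 0.6;0 0 0 0 -0.06 -0.07 0.6;0 0 0 0 -0.08 -0.11 0.6;0 0 0 0 -0.08 -0.15 0.6;0 0 0 0 -0.08 -0.15 0.6;0 0 0 0 -0.08 -0.15 0.6"

```text
time: 51.4
ee_pos: [0.4141, 0.1638, 0.3252]
eef_rot: [0.67, 0.743, 0.0, 0.001]
ft_force: [0.0, 0.1, -0.5]
width: 0.0524
grip_force: 0.0
```

```bash
python3 - <<'E'
from h import *
s=read_state();print(s['time'],s['ee_pos'],s['ft_force'])
a=snap('side');b=snap('scene')
A=a['color'][120:440,100:500];B=b['color'][120:440,200:520]
I=cv2.resize(np.hstack([A,B]),(800,356));cv2.imwrite('pics/final.png',cv2.cvtColor(I,cv2.COLOR_RGB2BGR))
E
```

```text
51.4 [0.4141 0.1638 0.3252] [ 0.0058  0.0761 -0.5307]
```

View pics/final.png

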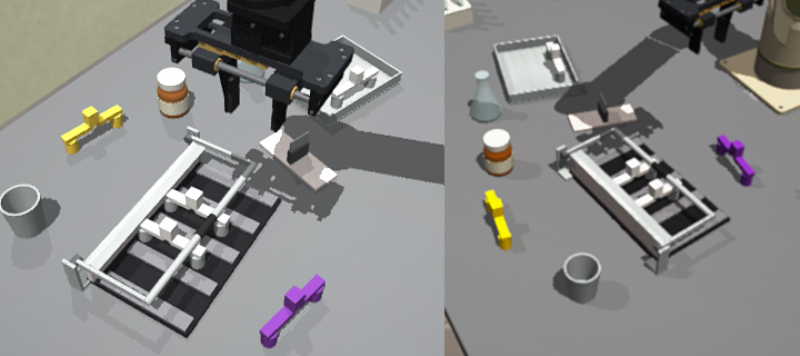

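The bar is down, arms 2 and 3 are home under the lip, and arm 1 is standing in the tray. The robot is clear of everything.

```bash
python3 -c "
from bench import *
print(close_job())"
```

```text
the job is handed in; nothing more can be done
None
```

I checked all three arms and handed in the job: the leftmost tipped and is in the tray, the second and third balanced and are back home under the lip, the rightmost slot began empty, the bar is down, and no verdict was returned.

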